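Gauge the saxophone mouthpieces and put the tight one out for reaming

ROBOT

A 6-joint arm with a two-finger parallel gripper is mounted at the origin on the work surface. World frame = base frame: x ahead of the robot, y to its left, z up, the work surface at z = 0. Lengths are in mm, angles in rad, forces in N, time in s.
With the tool pointing down it reaches from about 300 to 775 mm from the base axis. Payload 14.6 kg.
Tool frame: the origin (TCP) lies at the very end of the fingers, on their centre line; the grasp point (between the pads) lies 19 mm behind it; z points along the fingers, y is the line along which they close (so a half turn about z gives the same grasp; the last joint's range is limited). The gripper opens to 94 mm and grips with 3 to 60 N. Pads are 16 mm wide; open, the fingers measure 119 mm over their backs; the gripper's body (75 mm by 177 mm) begins 78 mm behind the grasp point.
Start: joints at [1.051, 0.3, 1.521, -0, 1.321, -0.067], TCP at [240.613, 494.565, 205.446] pointing down, gripper open.
Joint ranges: [-3.03, 3.03], [-0.79, 2.21], [0.23, 2.52], [-1.04, 4.18], [0, 3.07], [-2.55, 2.55]. Speed limits (rad/s): [2.22, 2.22, 2.57, 3.14, 3.14, 3.14].

INTERFACE

Orientations are given as [roll, pitch, yaw] about the fixed x, y, z axes, in that order (R = Rz(yaw) Ry(pitch) Rx(roll)).
In Python, from cell import manip gives the robot as it stands.
- The arm moves only by the tool servo_tool, never from a script. Its argument "motion" is a list that holds one entry, the list of rows, each a list of 7 numbers: the shift along the world's x, y, z as a fraction of full scale, then the turn, a rotation vector about the world's x, y, z as a fraction of full scale, then the closure, from 0 (fully open) to 1 (shut). In form: [[[x, y, z, rx, ry, rz, gripper], ...]]. A call has 1 to 10 rows; each row is the pose to reach, as a shift and turn from the pose commanded when the call began, turning the shorter way round; what a row does not reach only later rows make up. Full scale, the value 1, is 0.5 m for a shift and pi rad for a turn. A row lasts 1/10 s, in which the tool goes at most 50 mm and 8.59 degrees, less where a joint would pass 70% of its speed; a pose out of reach is approached as far as the arm can. A call with a number of a shift or a turn outside -1 to 1 is refused whole. A call with a gripper value outside its range is refused whole. The fingers move at their own pace and stop on an object; "newtons" is the grip in N (left out, the last holds). Time passes only in rows, so rows that repeat a pose let the fingers close. It gives the time, the measured TCP pose, the force, the opening and the grip force at its end, in the units of the state.
- manip.read_state(): the state, without advancing time (a new reading comes with each control period).
- manip.camera(name): name is "scene" or "top"; returns a dict with "frame" (384x512x3 uint8, red, green, blue), "range_z" (384x512 float32, mm along the optical axis (not along the pixel's ray), 0 where there is no reading), "vfov" (degrees; the focal length in pixels is half the picture's height over the tangent of half this angle, whatever the lens; pixels are square), "cx", "cy" (the principal point, pixels), "k1" (the pictures are not rectified: a ray, as slopes to the right and down, at radius r is drawn at 1 + k1 r^2 times it, then the intrinsics apply), "cam_to_world" (4x4, takes a point from camera to world coordinates). Camera axes: x right, y down, z forward; pixel columns grow to the right and rows downward; lengths in mm; the calibration is good to about 2 mm. A picture is of the moment at which its call begins.
- manip.sign_off(): hands the job in; it is judged then, once.
The state is a dict: "clock": time; "joints": joint angles; "qd": joint speeds; "effort": joint torques, N m; "eef_pos": TCP position; "eef_rot": TCP orientation; "wrist_force": force on the tool from outside, world axes, zero at the start; "moment": the same for the moment, N m; "finger_gap": finger opening in mm; "finger_force": force on a finger pad.
Only numpy, scipy, OpenCV 4.12 (cv2) and the standard library are available. Lean on these libraries where they do the work, as an engineer would, in place of code of your own. Each camera call takes 0.05 s, during which the arm holds its last target. There are 200 camera calls.

TASK

Try the plug gauge in the bore of each of the three mouthpieces in the case, working along the row from the robot's left to its right: ease it in without forcing until its collar comes down to the shank, or until it stops short because the bore is tight. Put the gauge back upright in its stand, take any mouthpiece the gauge would not fully enter out of the case and stand it beak down in the red tin for reaming, leave those that pass in their pockets, and shut the case's lid. Do not disturb the other things on the bench.

Things in the scene. Friction and masses are not known exactly. Their poses are not given: they have to be found in the camera images.
- mouthpiece_a: black saxophone mouthpiece, gold band on its shank, 92 mm long, 75 g, beak down in a pocket of the case, leaning 24 degrees with it (toward -x of the case); 30 mm of the round shank (27 mm diameter) shows. Origin at the beak tip, z up the bore. Loose by 1.5 mm all round, on a foam pad yielding 0.25 mm per N, up to 5 mm. All three look alike; their pockets vary
- mouthpiece_b: black saxophone mouthpiece, gold band on its shank, 92 mm long, 75 g, beak down in a pocket of the case, leaning 24 degrees with it (toward -x of the case); 30 mm of the round shank (27 mm diameter) shows. Origin at the beak tip, z up the bore. Loose by 1.5 mm all round, on a foam pad yielding 0.25 mm per N, up to 5 mm. All three look alike; their pockets vary
- mouthpiece_c: black saxophone mouthpiece, gold band on its shank, 92 mm long, 75 g, beak down in a pocket of the case, leaning 24 degrees with it (toward -x of the case); 30 mm of the round shank (27 mm diameter) shows. Origin at the beak tip, z up the bore. Loose by 1.5 mm all round, on a foam pad yielding 0.25 mm per N, up to 5 mm. All three look alike; their pockets vary
- mouthpiece_a_mouth (a point): centre of the bore's mouth, at the shank's top end (92 mm up the mouthpiece's z; same axes). Bore 17.5 mm wide at the mouth, 34 mm deep: a good one keeps that width throughout, a tight one narrows to 13.4 mm from 14 mm below the mouth. Either kind may be in any mouthpiece
- mouthpiece_b_mouth (a point): centre of the bore's mouth, at the shank's top end (92 mm up the mouthpiece's z; same axes). Bore 17.5 mm wide at the mouth, 34 mm deep: a good one keeps that width throughout, a tight one narrows to 13.4 mm from 14 mm below the mouth. Either kind may be in any mouthpiece
- mouthpiece_c_mouth (a point): centre of the bore's mouth, at the shank's top end (92 mm up the mouthpiece's z; same axes). Bore 17.5 mm wide at the mouth, 34 mm deep: a good one keeps that width throughout, a tight one narrows to 13.4 mm from 14 mm below the mouth. Either kind may be in any mouthpiece
- gauge: plug gauge, 119 mm, 140 g, upright in its stand: steel go pin 16 mm diameter, 31 mm long (tip tapers to 13.6 mm over the last 3 mm), dark collar 31 mm diameter, 6 mm thick, hexagonal aluminium handle 22 mm across flats, green end cap. Origin at the pin's tip, z up the axis: collar underside at 31 mm, handle 37 to 115 mm. Handle flats face along x and 60 degrees either side
- gauge_stand_top (a point): dark wooden block 75 x 75 x 46 mm, fixed to the bench, with one upright square blind hole 23 mm wide and 36 mm deep; the gauge's pin stands in it and its collar rests on the top. This point: centre of the hole's mouth, on the top face, z up
- tin_in (a point): round red tin, open at the top, 80 mm outside diameter, 62 mm high, wall 3 mm, floor 4 mm thick, fixed to the bench. This point: centre of its inner floor
- case: black case, fixed, sloped 24 degrees by its bench stand: low side to -x of its frame, high side with the lid's hinge to +x. Base 122 mm up the slope, 222 mm wide (y), 78 mm tall square to the slope; purple block inside with three square pockets 31 mm wide, 60 mm deep, square to the slope, 62 mm apart along y. Origin on the bench under its middle
- case_slot0 (a point): centre of the mouth of the pocket on the robot's left (+y of the case)
- case_slot1 (a point): centre of the mouth of the middle pocket
- case_slot2 (a point): centre of the mouth of the pocket on the robot's right (-y of the case)
- lid (a joint): opening angle of the case's lid, rad: 0 shut, opens up and back to at most 2.1; starts 1.7 to 1.95. Stiff hinge: it stays where it is left and takes 0.15 to 0.6 N m to swing down. The lid is a tray 122 mm (hinge to free edge) x 222 mm x 45 mm deep, walls 5 mm, 300 g
- lid_hinge (a point): middle of the lid's hinge line, on the high rear rim of the case; turns with the lid: the lid reaches 122 mm along -x of this frame, its rim is at z = 0 and its flat outer face at z = 45 mm; y is the hinge axis
- mug: white mug, 80 mm wide, 95 mm high; bystander
- solder_spool: metal spool, 64 mm wide, 50 mm high; bystander
- sax_neck: curved brass saxophone neck lying on the bench, about 190 mm long; bystander
- screwdriver: screwdriver with a red handle, 170 mm, lying; bystander
- hammer: hammer with a wooden handle, 220 mm, lying; bystander
- cork_jar: amber glass jar, 60 mm wide, 60 mm high; bystander
- pad_dish: blue plastic dish with brass pad cups, 92 mm wide, 22 mm high; bystander
Mind the look-alikes: they are no part of the job. Of the things shaped like the part that bears tin_in, the red one is meant.

How it is judged (in metres and radians):
On the way, in this order (a step that is already met when the one before it is completed fails the run):
1. the gauge has been tried in the left mouthpiece: home to its collar (within 5 mm) in a good bore, or resting with at least 1 N on the narrowing (10 mm or more below the mouth) of a tight one (((y of mouthpiece_a in the frame of case above 0.031 m and x of gauge in the frame of mouthpiece_a between -0.006 and 0.006 m and y of gauge in the frame of mouthpiece_a between -0.006 and 0.006 m and z of gauge in the frame of mouthpiece_a between 0.05 and 0.066 m) or (y of mouthpiece_b in the frame of case above 0.031 m and x of gauge in the frame of mouthpiece_b between -0.006 and 0.006 m and y of gauge in the frame of mouthpiece_b between -0.006 and 0.006 m and z of gauge in the frame of mouthpiece_b between 0.07 and 0.082 m and contact force between gauge and mouthpiece_b above 1 N) or (y of mouthpiece_c in the frame of case above 0.031 m and x of gauge in the frame of mouthpiece_c between -0.006 and 0.006 m and y of gauge in the frame of mouthpiece_c between -0.006 and 0.006 m and z of gauge in the frame of mouthpiece_c between 0.05 and 0.066 m))), for 0.1 s.
2. the gauge has been tried in the middle mouthpiece: home to its collar (within 5 mm) in a good bore, or resting with at least 1 N on the narrowing (10 mm or more below the mouth) of a tight one (((y of mouthpiece_a in the frame of case between -0.031 and 0.031 m and x of gauge in the frame of mouthpiece_a between -0.006 and 0.006 m and y of gauge in the frame of mouthpiece_a between -0.006 and 0.006 m and z of gauge in the frame of mouthpiece_a between 0.05 and 0.066 m) or (y of mouthpiece_b in the frame of case between -0.031 and 0.031 m and x of gauge in the frame of mouthpiece_b between -0.006 and 0.006 m and y of gauge in the frame of mouthpiece_b between -0.006 and 0.006 m and z of gauge in the frame of mouthpiece_b between 0.07 and 0.082 m and contact force between gauge and mouthpiece_b above 1 N) or (y of mouthpiece_c in the frame of case between -0.031 and 0.031 m and x of gauge in the frame of mouthpiece_c between -0.006 and 0.006 m and y of gauge in the frame of mouthpiece_c between -0.006 and 0.006 m and z of gauge in the frame of mouthpiece_c between 0.05 and 0.066 m))), for 0.1 s.
3. the gauge has been tried in the right mouthpiece: home to its collar (within 5 mm) in a good bore, or resting with at least 1 N on the narrowing (10 mm or more below the mouth) of a tight one (((y of mouthpiece_a in the frame of case below -0.031 m and x of gauge in the frame of mouthpiece_a between -0.006 and 0.006 m and y of gauge in the frame of mouthpiece_a between -0.006 and 0.006 m and z of gauge in the frame of mouthpiece_a between 0.05 and 0.066 m) or (y of mouthpiece_b in the frame of case below -0.031 m and x of gauge in the frame of mouthpiece_b between -0.006 and 0.006 m and y of gauge in the frame of mouthpiece_b between -0.006 and 0.006 m and z of gauge in the frame of mouthpiece_b between 0.07 and 0.082 m and contact force between gauge and mouthpiece_b above 1 N) or (y of mouthpiece_c in the frame of case below -0.031 m and x of gauge in the frame of mouthpiece_c between -0.006 and 0.006 m and y of gauge in the frame of mouthpiece_c between -0.006 and 0.006 m and z of gauge in the frame of mouthpiece_c between 0.05 and 0.066 m))), for 0.1 s.
At the end, for the whole second after the job is handed in: Lid shut (under 0.05 rad); good mouthpieces in their pockets (mouths moved under 12 mm); the tight one beak down in the red tin (beak under 40 mm off its axis, under 30 mm high, tilt under 1 rad), at rest; gauge in its stand (tip under 12 mm off axis, under 20 mm high, tilt under 0.12 rad), at rest (value of joint lid below 0.05 rad and distance of each of mouthpiece_a_mouth, mouthpiece_c_mouth from where it was at the start of the episode below 0.012 m and horizontal distance between mouthpiece_b and tin_in below 0.04 m and angle between mouthpiece_b's own z axis and vertical below 1 rad and height (world z) of mouthpiece_b below 0.03 m and linear speed of each of mouthpiece_b, gauge below 0.03 m/s and horizontal distance between gauge and gauge_stand_top below 0.012 m and height (world z) of gauge below 0.02 m and angle between gauge's own z axis and vertical below 0.12 rad); the robot touches nothing.
It fails at once if the gauge is forced into a mouthpiece (more than 45 N) (contact force between gauge and mouthpiece_a above 45 N or contact force between gauge and mouthpiece_b above 45 N or contact force between gauge and mouthpiece_c above 45 N).
It fails at once if a bystander is moved more than 30 mm (distance of any of mug, solder_spool, sax_neck, screwdriver, hammer, cork_jar, pad_dish from where it was at the start of the episode above 0.03 m).
It also fails if it takes over 72 s, if anything falls off the work surface, if the arm or the gripper's body presses on something with over 40 N, if the wrist force passes 120 N, or if a joint passes its speed limit or range.

## Working session

There is one attempt and no reset: what is moved stays moved. The work goes in short steps, Python scripts to look and compute and a tool call to move; the robot and the scene stay as the last step left them, time stands still between calls to the robot, and variables do not carry over. Pictures are saved under pics/ and viewed, at most 10 in all, crops included, and the job is handed in when it is done.

Besides the shell and the picture viewer there is one more tool, called by a JSON object that holds its "op" and its "data". servo_tool: Moves the arm, as the interface text tells. Its arguments: {"type":"object","properties":{"motion":{"type":"array"},"newtons":{"type":"number"}},"required":["motion"]}

```bash
ls; mkdir -p pics
cat > h.py <<'E'
import numpy as np,cv2
from cell import manip
from scipy.spatial.transform import Rotation as R
def cam(name,save=None):
    c=manip.camera(name)
    if save: cv2.imwrite('pics/'+save,c['frame'][:,:,::-1])
    f=192/np.tan(np.radians(c['vfov'])/2)
    v,u=np.mgrid[0:384,0:512].astype(float)
    K=np.array([[f,0,c['cx']],[0,f,c['cy']],[0,0,1.]])
    s=cv2.undistortPoints(np.stack([u.ravel(),v.ravel()],1)[:,None],K,np.array([c['k1'],0,0,0.]))[:,0].reshape(384,512,2)
    z=c['range_z']; P=np.stack([s[...,0]*z,s[...,1]*z,z,np.ones_like(z)],-1)@np.array(c['cam_to_world']).T
    P=P[...,:3]; P[z==0]=np.nan
    return c['frame'],P,c
E
python3 - <<'E'
from h import *
a=cam('scene','s1.png');b=cam('top','t1.png')
np.savez('first.npz',sf=a[0],sp=a[1],tf=b[0],tp=b[1])
for c in(a[2],b[2]):print(c['vfov'],c['k1'],np.round(c['cam_to_world'],2))
print(manip.read_state())
E
```

```text
pics
56.98860507454855 -0.10966067110208289 [[ 1.0000e+00  5.0000e-02 -7.0000e-02  6.1242e+02]
 [ 9.0000e-02 -6.4000e-01  7.7000e-01 -9.1623e+02]
 [-1.0000e-02 -7.7000e-01 -6.4000e-01  8.7302e+02]
 [ 0.0000e+00  0.0000e+00  0.0000e+00  1.0000e+00]]
53.345961310244014 -0.08807704120690864 [[-1.00000e-02 -9.90000e-01  1.00000e-01  4.31410e+02]
 [-1.00000e+00  1.00000e-02  1.00000e-02 -8.81000e+00]
 [-1.00000e-02 -1.00000e-01 -9.90000e-01  1.20038e+03]
 [ 0.00000e+00  0.00000e+00  0.00000e+00  1.00000e+00]]
{'clock': 0.1, 'joints': array([ 1.05138927e+00,  3.00412514e-01,  1.52154322e+00, -8.51009343e-06,
        1.32068592e+00, -6.65769249e-02]), 'qd': array([-0.00064505, -0.00223711, -0.00269074, -0.00067417,  0.00102302,
        0.00124538]), 'effort': array([ 1.23440201e-03, -5.32642579e+01, -3.53288269e+01,  7.10172113e-02,
        2.34550936e-02, -3.87439832e-05]), 'eef_pos': array([240.50422482, 494.35904485, 204.93447703]), 'eef_rot': array([-3.14054542e+00, -6.15633234e-05,  2.68876460e+00]), 'wrist_force': array([ 0.17559359,  0.50438561, -0.54550946]), 'moment': array([ 0.02810559,  0.03008828, -0.00656131]), 'finger_force': 0.0, 'finger_gap': 94.08175560791422}
```

View pics/s1.png

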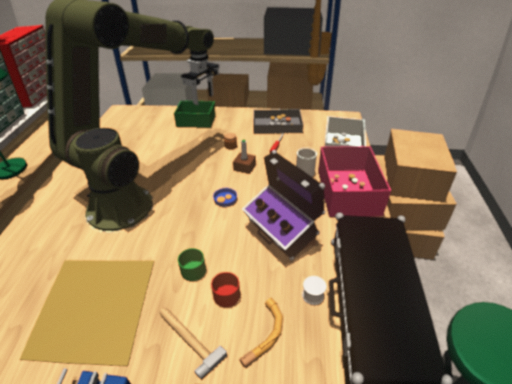

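View pics/t1.png

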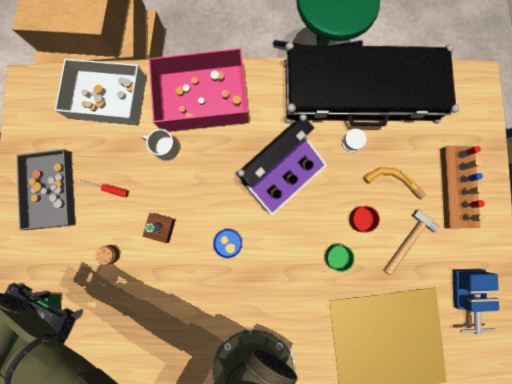

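The pictures show the gauge in its stand at about (152,228) in the top view. The case's mouthpieces are at (267,193), (290,177) and (305,163), with the lid open behind them. The red tin is at (364,219), the dish at (228,243) and the mug at (160,143).

Run:
```python
from h import *
d=np.load('first.npz')
for k in 'ts':
    F=d[k+'f'];P=d[k+'p'];H=cv2.cvtColor(F,cv2.COLOR_RGB2HSV).astype(int)
    print('==',k)
    x,y,z=P[...,0],P[...,1],P[...,2]
    reg=(x>380)&(x<760)&(y>-200)&(y<220)
    pur=reg&(H[...,0]>120)&(H[...,0]<145)&(H[...,1]>90)&(z>40)&(z<220)
    Q=P[pur]; 
    for i in range(4):
        c=np.median(Q,0) if i==0 else Q.mean(0); u,s,vt=np.linalg.svd(Q-Q.mean(0),full_matrices=False); n=vt[2]*np.sign(vt[2,2])
        r=(Q-Q.mean(0))@n; Q=Q[abs(r)<max(2.5,1.5*r.std())]
    print('purple',len(Q),Q.mean(0).round(1),'n',n.round(4),'tilt',np.degrees(np.arccos(n[2])).round(2),'yaw',np.degrees(np.arctan2(-n[1],-n[0])).round(2),'rms',r.std().round(2))
    rect=cv2.minAreaRect(Q[:,:2].astype(np.float32)); print(rect)
    np.save('pur_'+k,np.r_[Q.mean(0),n])
    # mouthpieces: points 15..45mm above the purple plane inside pocket region
    h=(P-Q.mean(0))@n
    # red tin
    red=(x>350)&(x<600)&(y<-80)&(y>-330)&((H[...,0]<8)|(H[...,0]>172))&(H[...,1]>120)&(z>20)&(z<90)
    T=P[red]; print('red',len(T),cv2.minEnclosingCircle(T[T[:,2]>55][:,:2].astype(np.float32)) if (T[:,2]>55).any() else 0, np.percentile(T[:,2],[5,50,95]).round(1))
    gr=(x>330)&(x<560)&(y>180)&(y<330)
    m=gr&(z>110)&(z<160); print('gaugecap',m.sum(),P[m].mean(0).round(1), np.percentile(P[m],[2,98],axis=0).round(1).tolist())
    m=gr&(z>38)&(z<54); print('stand',m.sum(),P[m].mean(0).round(1),cv2.minAreaRect(P[m][:,:2].astype(np.float32)))
```

```text
== t
purple 1533 [591.2 -98.2 104.2] n [-0.3024 -0.276   0.9123] tilt 24.17 yaw 42.39 rms 1.26
((590.9815063476562, -102.11148071289062), (94.49822998046875, 206.70486450195312), 41.95174789428711)
red 110 ((462.3408508300781, -325.46124267578125), 36.0166015625) [23.6 50.9 64.1]
gaugecap 72 [440.1 288.3 129.6] [[430.2, 278.7, 111.2], [449.9, 301.2, 137.8]]
stand 506 [441.3 285.9  46.5] ((441.0196533203125, 290.371826171875), (76.82003784179688, 75.61007690429688), 74.75992584228516)
== s
purple 1041 [ 597.4 -109.9  102.5] n [-0.3022 -0.2703  0.9141] tilt 23.92 yaw 41.81 rms 1.29
((589.7318725585938, -103.01710510253906), (93.68304443359375, 202.4515380859375), 42.14351272583008)
red 185 ((461.0071105957031, -326.0524597167969), 32.505210876464844) [22.4 40.  58.1]
gaugecap 41 [441.8 283.8 124.2] [[431.0, 271.9, 110.4], [451.1, 296.2, 135.4]]
stand 188 [441.2 278.6  45.3] ((438.8438415527344, 285.9681396484375), (79.2652587890625, 77.17625427246094), 76.3192367553711)
```

Run:
```python
from h import *
from scipy.optimize import least_squares
d=np.load('first.npz')
yaw=np.radians(42.1); t=np.radians(24)
ex=np.array([np.cos(t)*np.cos(yaw),np.cos(t)*np.sin(yaw),np.sin(t)]);ey=np.array([-np.sin(yaw),np.cos(yaw),0]);n=np.cross(ex,ey)
print('n',n)
for k in 'ts':
    F=d[k+'f'];P=d[k+'p'];H=cv2.cvtColor(F,cv2.COLOR_RGB2HSV).astype(int)
    q=np.load(f'pur_{k}.npy'); c=q[:3]
    O=np.array([590.5,-102.5,0]); O[2]=c[2]-((O-c)[:2]@n[:2])/n[2]
    print(k,'O',O.round(1))
    L=(P-O)@np.stack([ex,ey,n],1)
    reg=(abs(L[...,0])<45)&(abs(L[...,1])<100)
    for v0 in(62,0,-62):
        m=reg&(abs(L[...,1]-v0)<28)&(L[...,2]>5)&(L[...,2]<45)
        A=L[m];hi=np.percentile(A[:,2],90)
        top=A[A[:,2]>hi-4]
        side=A[(A[:,2]>8)]
        rect=cv2.minEnclosingCircle(side[:,:2].astype(np.float32))
        print(v0,len(A),'h pct',np.percentile(A[:,2],[10,50,75,90,97]).round(1),'top mean',top.mean(0).round(1),'circ',np.round(rect[0],1),round(rect[1],1))
    x,y,z=P[...,0],P[...,1],P[...,2]
    red=(x>350)&(x<600)&(y<-230)&(y>-400)&((H[...,0]<8)|(H[...,0]>172))&(H[...,1]>120)&(z>5)&(z<90)&(np.hypot(x-462,y+340)<70)
    T=P[red];rim=T[T[:,2]>52];print('red',len(T),len(rim),cv2.minEnclosingCircle(rim[:,:2].astype(np.float32)),rim[:,2].max())
    # lid points: behind u>60
    m=(L[...,0]>30)&(L[...,0]<200)&(abs(L[...,1])<120)&(L[...,2]>10)&(L[...,2]<200)&(F.max(-1)<110)
    A=L[m]; print('lid',len(A),np.percentile(A,[1,50,99],axis=0).round(0).tolist())
    B=A[A[:,2]>30]; fit=np.polyfit(B[:,2],B[:,0],1); print('lid slope u/h',fit, 'std',np.std(B[:,0]-np.polyval(fit,B[:,2])))
    e=A[A[:,2]>np.percentile(A[:,2],97)];print('top edge',e.mean(0).round(1),(O+e.mean(0)@np.stack([ex,ey,n])).round(1))
    h=F[(L[...,0]>0)&(L[...,0]<1)]
for k in 't':
  cv2.imwrite('pics/crop.png',cv2.resize(np.hstack([d['tf'][105:225,225:340,::-1],d['sf'][145:265,230:345,::-1]]),None,fx=3.4,fy=3.4,interpolation=cv2.INTER_CUBIC))
```

```text
n [-0.30178876 -0.27268707  0.91354546]
t O [ 590.5 -102.5  102.6]
62 93 h pct [10.4 27.  31.  34.  34.8] top mean [-6.7 60.9 32.6] circ [-6.5 61. ] 14.3
0 104 h pct [ 9.7 25.7 31.6 33.7 34.9] top mean [-7.  -0.7 32.5] circ [-7.3 -0.6] 14.3
-62 95 h pct [10.  27.8 31.6 33.1 35.5] top mean [ -5.2 -60.4  32. ] circ [ -5.6 -60.4] 14.2
red 412 112 ((463.4405212402344, -339.6256408691406), 39.63276672363281) 66.27834799945958
lid 1475 [[92.0, -106.0, 38.0], [116.0, 5.0, 114.0], [136.0, 110.0, 122.0]]
lid slope u/h [ -0.2317383  141.46205019] std 12.152343853895827
top edge [ 97.4  10.2 122. ] [612.9 -68.5 253.7]
s O [ 590.5 -102.5  102.5]
62 87 h pct [10.2 25.6 31.  33.2 34.4] top mean [-10.4  59.6  31.9] circ [-8.4 61.9] 16.3
0 92 h pct [10.  23.8 30.3 32.6 33.7] top mean [-10.6   0.2  31.6] circ [-10.2  -1.2] 14.4
-62 97 h pct [ 8.8 24.7 31.3 33.1 34.9] top mean [-10.7 -62.7  32. ] circ [-10.6 -62.2] 14.7
red 573 126 ((461.9884948730469, -343.99560546875), 39.57282257080078) 64.50803590347323
lid 1395 [[69.0, -113.0, 11.0], [105.0, -19.0, 108.0], [131.0, 108.0, 122.0]]
lid slope u/h [ 0.12119791 93.93358805] std 13.439568169858456
top edge [ 92.9 -17.3 121.6] [628.4 -91.6 251.4]
```

View pics/crop.png

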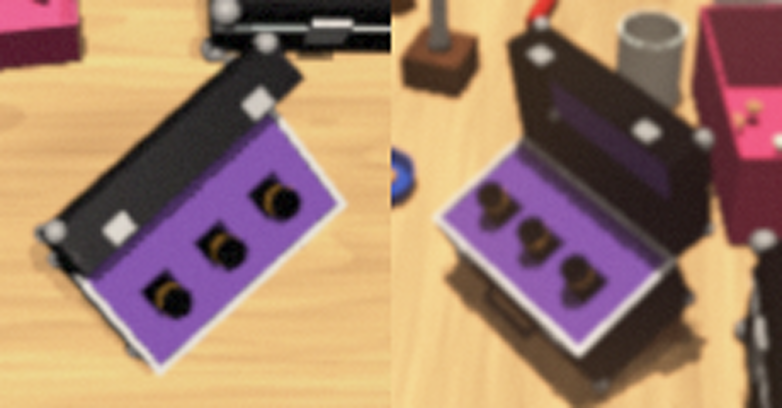

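The crop shows the three shanks with gold bands standing in the pockets, with their mouths clear and the lid well behind them. Next I'll write a move planner and grasp the gauge.

```bash
cat >> h.py <<'E'
import json,os
YAW=np.radians(42.1);TL=np.radians(24)
EX=np.array([np.cos(TL)*np.cos(YAW),np.cos(TL)*np.sin(YAW),np.sin(TL)]);EY=np.array([-np.sin(YAW),np.cos(YAW),0]);N=np.cross(EX,EY)
O=np.array([590.5,-102.5,102.5])
RC=R.from_matrix(np.stack([EX,-EY,-N],1))
def down(yaw): return R.from_euler('xyz',[np.pi,0,np.radians(yaw)])
def load():
    if os.path.exists('cmd.json'):
        c=json.load(open('cmd.json')); return np.array(c['p']),R.from_quat(c['q'])
    return np.array([240.613,494.565,205.446]),R.from_euler('xyz',[np.pi,0,2.689])
def plan(*targets):
    "each target is (pos,R) for one servo call; prints row, saves final commanded pose"
    p,r=load()
    for tp,tr in targets:
        if tr is None: tr=r
        s=np.round((np.asarray(tp)-p)/500,4);w=np.round((tr*r.inv()).as_rotvec()/np.pi,4)
        print(s.tolist(),w.tolist(),'rows>=',round(max(np.linalg.norm(s)*10,np.linalg.norm(w)*180/8.59),1))
        p=p+s*500;r=R.from_rotvec(w*np.pi)*r
    json.dump(dict(p=p.tolist(),q=r.as_quat().tolist()),open('cmd.json','w'))
def st():
    s=manip.read_state();p,r=load()
    print('t',round(s['clock'],2),'pos',s['eef_pos'].round(1),'err',(s['eef_pos']-p).round(1),'roterr deg',np.degrees((R.from_euler('xyz',s['eef_rot'])*r.inv()).as_rotvec()).round(2),'F',s['wrist_force'].round(1),'gap',round(s['finger_gap'],1),'ff',round(s['finger_force'],1),'q',s['joints'].round(2));return s
E
python3 - <<'E'
from h import *
plan(([440,288.5,200],down(75.5)),([440,288.5,88],down(75.5)))
E
```

```text
[0.3988, -0.4121, -0.0109] [-0.0, 0.0, -0.4365] rows>= 9.1
[-0.0, -0.0, -0.224] [-0.0, -0.0, 0.0] rows>= 2.2
```

{"op": "servo_tool", "data": {"motion": [[[0.3988,-0.4121,-0.0109,0,0,-0.4365,0.3],[0.3988,-0.4121,-0.0109,0,0,-0.4365,0.3],[0.3988,-0.4121,-0.0109,0,0,-0.4365,0.3],[0.3988,-0.4121,-0.0109,0,0,-0.4365,0.3],[0.3988,-0.4121,-0.0109,0,0,-0.4365,0.3],[0.3988,-0.4121,-0.0109,0,0,-0.4365,0.3],[0.3988,-0.4121,-0.0109,0,0,-0.4365,0.3],[0.3988,-0.4121,-0.0109,0,0,-0.4365,0.3],[0.3988,-0.4121,-0.0109,0,0,-0.4365,0.3],[0.3988,-0.4121,-0.0109,0,0,-0.4365,0.3]]], "newtons": 30}}

```text
clock: 1.1
eef_pos: [440.0, 288.4, 199.7]
eef_rot: [-3.141, 0.0, 1.314]
wrist_force: [-0.7, -0.1, -0.8]
finger_gap: 65.7
finger_force: 0.0
```

{"op": "servo_tool", "data": {"motion": [[[0,0,0,0,0,0,0.3],[0,0,0,0,0,0,0.3],[0,0,-0.1,0,0,0,0.3],[0,0,-0.16,0,0,0,0.3],[0,0,-0.224,0,0,0,0.3],[0,0,-0.224,0,0,0,0.3],[0,0,-0.224,0,0,0,0.3]]]}}

```text
clock: 1.8
eef_pos: [440.2, 288.7, 88.8]
eef_rot: [-3.142, 0.0, 1.319]
wrist_force: [0.4, -0.1, 0.8]
finger_gap: 66.0
finger_force: 0.0
```

Run:
```python
from h import *
st()
a=cam('scene');b=cam('top')
cv2.imwrite('pics/g1.png',cv2.resize(np.hstack([b[0][170:270,90:200,::-1],a[0][100:200,190:300,::-1]]),None,fx=3.6,fy=3.6,interpolation=cv2.INTER_CUBIC))
```

```text
t 1.8 pos [440.2 288.7  88.8] err [0.2 0.2 0.8] roterr deg [-0.    0.    0.07] F [ 0.4 -0.1  0.8] gap 66.0 ff 0.0 q [ 0.51  0.38  1.71 -0.    1.06  0.76]
```

View pics/g1.png

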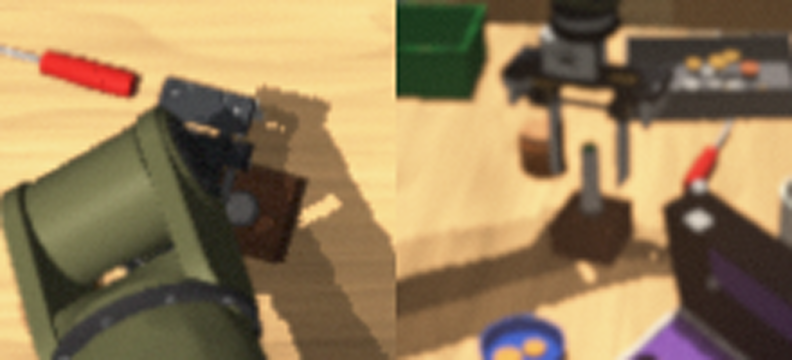

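The fingers straddle the gauge evenly in the scene crop (handle at about (590,180) of the crop), so I'll close.

{"op": "servo_tool", "data": {"motion": [[[0,0,0,0,0,0,1],[0,0,0,0,0,0,1],[0,0,0,0,0,0,1],[0,0,0,0,0,0,1],[0,0,0,0,0,0,1],[0,0,0,0,0,0,1],[0,0,0,0,0,0,1]]], "newtons": 40}}

```text
clock: 2.6
eef_pos: [440.0, 288.5, 88.0]
eef_rot: [3.142, -0.0, 1.318]
wrist_force: [0.4, 1.1, 1.0]
finger_gap: 23.6
finger_force: 40.0
```

Run:
```python
from h import *
st()
TG=75 # tcp above gauge tip guess
v=O+N*(34+40+TG)+EX*-8+EY*61
print(v)
plan(([440,288.5,150],None),(v+N*40,RC),(v,RC))
```

```text
t 2.6 pos [440.  288.5  88. ] err [0. 0. 0.] roterr deg [ 0.   -0.   -0.01] F [0.4 1.1 1. ] gap 23.6 ff 40.0 q [0.51 0.38 1.71 0.   1.05 0.76]
[ 499.21482131 -102.76956903  235.36438004]
[-0.0, -0.0, 0.124] [0.0, 0.0, 0.0] rows>= 1.2
[0.0943, -0.8044, 0.2438] [0.1157, -0.07, -0.1828] rows>= 8.5
[0.0241, 0.0218, -0.0731] [-0.0001, -0.0, -0.0] rows>= 0.8
```

The gap is 23.6 mm, so the hexagon is about 8° off the flats. I'll regrip after a small turn.

{"op": "servo_tool", "data": {"motion": [[[0,0,0,0,0,0,0.65],[0,0,0,0,0,0,0.65],[0,0,0,0,0,0.046,0.65],[0,0,0,0,0,0.046,1],[0,0,0,0,0,0.046,1],[0,0,0,0,0,0.046,1],[0,0,0,0,0,0.046,1],[0,0,0,0,0,0.046,1]]]}}

```text
clock: 3.4
eef_pos: [440.0, 288.5, 88.0]
eef_rot: [-3.142, 0.0, 1.461]
wrist_force: [-0.4, 0.3, 0.5]
finger_gap: 23.3
finger_force: 40.0
```

{"op": "servo_tool", "data": {"motion": [[[0,0,0,0,0,0,0.65],[0,0,0,0,0,0,0.65],[0,0,0,0,0,-0.037,0.65],[0,0,0,0,0,-0.037,1],[0,0,0,0,0,-0.037,1],[0,0,0,0,0,-0.037,1],[0,0,0,0,0,-0.037,1],[0,0,0,0,0,-0.037,1]]]}}

```text
clock: 4.2
eef_pos: [440.0, 288.5, 88.0]
eef_rot: [3.142, -0.0, 1.347]
wrist_force: [-0.1, -0.6, 0.6]
finger_gap: 23.8
finger_force: 40.0
```

{"op": "servo_tool", "data": {"motion": [[[0,0,0,0,0,0,0.65],[0,0,0,0,0,0,0.65],[0,0,0,0,0,0.08,0.65],[0,0,0,0,0,0.08,0.65],[0,0,0,0,0,0.08,1],[0,0,0,0,0,0.08,1],[0,0,0,0,0,0.08,1],[0,0,0,0,0,0.08,1],[0,0,0,0,0,0.08,1]]]}}

```text
clock: 5.1
eef_pos: [440.0, 288.5, 88.0]
eef_rot: [-3.142, -0.0, 1.596]
wrist_force: [0.4, 0.3, -0.0]
finger_gap: 21.6
finger_force: 40.0
```

The gap is now 21.6 mm, so the grip is on the flats. Next I lift and carry the gauge over the left mouthpiece.

Run:
```python
from h import *
json.dump(dict(p=[440,288.5,88],q=down(75.5+(0.046-0.037+0.08)*180).as_quat().tolist()),open('cmd.json','w'))
st()
TG=73
v=O+N*(34+12+TG)+EX*-9+EY*61
print(v)
plan(([440,288.5,150],None),(v+N*40,RC),(v,RC))
```

```text
t 5.1 pos [440.  288.5  88. ] err [ 0.  0. -0.] roterr deg [ 0.    0.   -0.06] F [ 0.4  0.3 -0. ] gap 21.6 ff 40.0 q [0.51 0.38 1.71 0.   1.05 0.49]
[507.59065554 -95.20142205 207.55127967]
[0.0, 0.0, 0.124] [0.0, 0.0, 0.0] rows>= 1.2
[0.111, -0.7892, 0.1882] [0.1264, -0.0541, -0.2704] rows>= 8.2
[0.0242, 0.0218, -0.0731] [-0.0, -0.0, -0.0] rows>= 0.8
```

{"op": "servo_tool", "data": {"motion": [[[0,0,0.06,0,0,0,1],[0,0,0.124,0,0,0,1],[0,0,0.124,0,0,0,1]]]}}

```text
clock: 5.4
eef_pos: [441.4, 289.3, 153.7]
eef_rot: [3.136, -0.003, 1.597]
wrist_force: [0.3, -0.2, -2.2]
finger_gap: 21.7
finger_force: 40.0
```

{"op": "servo_tool", "data": {"motion": [[[0.02,-0.07,0.07,0.0126,-0.0054,-0.027,1],[0.111,-0.7892,0.1882,0.1264,-0.0541,-0.2704,1],[0.111,-0.7892,0.1882,0.1264,-0.0541,-0.2704,1],[0.111,-0.7892,0.1882,0.1264,-0.0541,-0.2704,1],[0.111,-0.7892,0.1882,0.1264,-0.0541,-0.2704,1],[0.111,-0.7892,0.1882,0.1264,-0.0541,-0.2704,1],[0.111,-0.7892,0.1882,0.1264,-0.0541,-0.2704,1],[0.111,-0.7892,0.1882,0.1264,-0.0541,-0.2704,1],[0.111,-0.7892,0.1882,0.1264,-0.0541,-0.2704,1],[0.111,-0.7892,0.1882,0.1264,-0.0541,-0.2704,1]]]}}

```text
clock: 6.4
eef_pos: [495.4, -108.3, 243.2]
eef_rot: [-3.14, -0.418, 0.73]
wrist_force: [-0.1, 0.2, -1.9]
finger_gap: 21.8
finger_force: 40.0
```

{"op": "servo_tool", "data": {"motion": [[[0,0,0,0,0,0,1],[0.0242,0.0218,-0.0731,0,0,0,1],[0.0242,0.0218,-0.0731,0,0,0,1],[0.0242,0.0218,-0.0731,0,0,0,1],[0.0242,0.0218,-0.0731,0,0,0,1]]]}}

```text
clock: 6.9
eef_pos: [507.8, -94.9, 208.8]
eef_rot: [3.14, -0.419, 0.736]
wrist_force: [-0.3, -0.8, -1.0]
finger_gap: 21.5
finger_force: 40.0
```

Run:
```python
from h import *
st()
a=cam('scene');b=cam('top')
np.savez('near1.npz',sf=a[0],sp=a[1],tf=b[0],tp=b[1])
cv2.imwrite('pics/n1.png',cv2.resize(np.hstack([b[0][110:220,230:340,::-1],a[0][130:240,225:335,::-1]]),None,fx=3.6,fy=3.6,interpolation=cv2.INTER_CUBIC))
B=np.stack([EX,EY,N],1)
for nm,c in(('s',a),('t',b)):
    L=(c[1]-O)@B
    print(nm)
    for lo in range(10,180,10):
        m=(abs(L[...,0]+9)<25)&(abs(L[...,1]-61)<25)&(L[...,2]>lo)&(L[...,2]<=lo+10)
        if m.sum()>3: print(lo,m.sum(),L[m].mean(0).round(1),L[m].min(0).round(1)[:2],L[m].max(0).round(1)[:2])
```

```text
t 6.9 pos [507.8 -94.9 208.8] err [0.2 0.3 1.2] roterr deg [-0.03 -0.07  0.04] F [-0.3 -0.8 -1. ] gap 21.5 ff 40.0 q [-0.46  0.11  1.8   0.44  1.11  0.21]
s
10 21 [-10.7  59.   15.5] [-22.7  48.3] [ 2.9 73.9]
20 27 [-11.5  57.1  25.4] [-22.8  47.1] [ 1.1 72.6]
30 22 [-9.6 58.6 32.2] [-22.5  48.2] [ 3.1 73.7]
50 10 [-10.1  55.4  54.5] [-15.6  50.9] [-2.6 61.5]
60 8 [-8.9 54.2 64.5] [-15.1  52.2] [-1.9 56.3]
70 5 [-13.4  51.   78.3] [-21.5  48.1] [-2.1 55.6]
80 32 [-10.7  53.1  84.3] [-23.7  45.8] [ 4.6 70.2]
90 16 [-9.7 53.2 94.6] [-19.7  49.5] [ 1.8 60.5]
100 16 [-11.9  52.4 104.4] [-20.2  48.1] [-1.1 62.5]
110 10 [-11.4  52.8 113.8] [-19.8  47.6] [-0.1 60.7]
120 6 [-18.1  54.  124. ] [-20.3  43.7] [-16.6  62.6]
130 16 [ -9.3  38.6 135.1] [-17.8  37.2] [-0.7 41.5]
140 12 [-10.6  39.4 144.9] [-18.5  37.1] [-0.3 48.1]
t
10 16 [ 1.6 62.2 14.5] [-12.9  49.9] [ 7.3 74.2]
20 18 [-1.  63.4 25.7] [-14.7  48.9] [ 7.1 75.1]
30 28 [-2.1 62.3 32.4] [-15.2  48.6] [ 6.4 73.6]
50 6 [ 0.3 63.6 53.8] [-2.4 59.6] [ 1.8 67.2]
70 6 [ 4.6 64.4 78.6] [-4.  52.8] [ 9.  73.1]
80 34 [ 1.9 61.7 84. ] [-12.8  46.6] [ 8.6 75. ]
90 16 [ 2.6 62.3 95.5] [-4.3 49.7] [ 7.5 70.6]
100 12 [  3.3  59.6 105.7] [ 0.3 49.3] [ 6.8 69.6]
110 13 [  2.7  60.5 115. ] [-0.4 46.7] [ 6.  70.2]
120 23 [  2.7  61.8 125.8] [-0.8 42.3] [ 6.3 82.6]
130 31 [  2.2  62.  135.5] [-8.7 37.9] [ 6.3 82.9]
140 27 [  2.9  59.2 144.8] [ 0.3 37.6] [ 6.5 80.2]
150 34 [  2.4  62.3 155.4] [-9.2 38.7] [ 5.8 82.8]
160 51 [ -0.5  57.1 164.4] [-10.4  37.4] [ 5.8 81.6]
170 8 [  1.8  49.  174.1] [-3.2 40.2] [ 4.2 80.6]
```

View pics/n1.png

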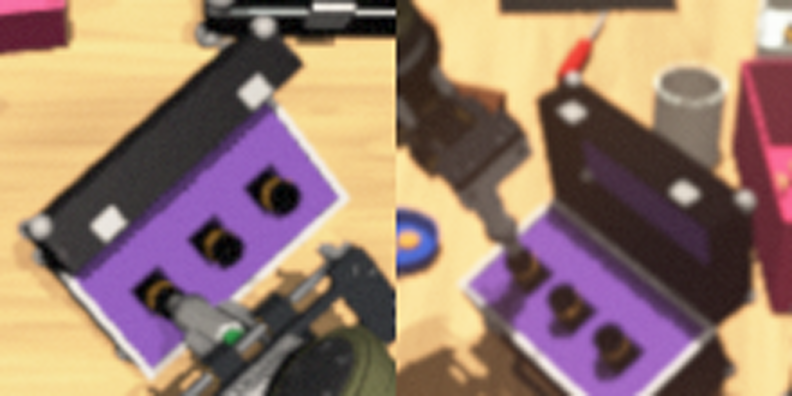

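The gauge tip is just above the left mouthpiece, at about (170,295) in the left crop. I'll compare the gauge and shank axes by circle fits in each camera.

```bash
cat >> h.py <<'E'
from scipy.optimize import least_squares
B=np.stack([EX,EY,N],1)
def fit(L,c0,r,lo,hi):
    m=(np.hypot(L[...,0]-c0[0],L[...,1]-c0[1])<r+6)&(L[...,2]>lo)&(L[...,2]<hi); A=L[m][:,:2]
    f=lambda c:np.hypot(A[:,0]-c[0],A[:,1]-c[1])-r
    best=min((least_squares(f,np.array(c0)+[a,b],loss='soft_l1',f_scale=1) for a in(-4,4) for b in(-4,4)),key=lambda s:s.cost)
    return len(A),best.x.round(1),round(float(np.median(abs(f(best.x)))),2)
E
python3 - <<'E'
from h import *
d=np.load('near1.npz');e=np.load('first.npz')
for k in 'st':
    L=(d[k+'p']-O)@B; L0=(e[k+'p']-O)@B
    print(k,'shank now',fit(L,(-8,61),13.5,8,29),'collar',fit(L,(-8,61),15.5,78,83.5),'pin',fit(L,(-8,61),8,50,75),'handle',fit(L,(-8,61),11.5,90,118))
    for v in(61,-.6,-61): print('  shank0',fit(L0,(-8,v),13.5,8,29))
s=manip.read_state();print('tcp',(s['eef_pos']-O)@B)
E
```

```text
s shank now (47, array([-9.7, 61.4]), 1.12) collar (18, array([-8.5, 63. ]), 0.83) pin (18, array([-8.2, 61.2]), 0.44) handle (41, array([-8.1, 60.9]), 0.61)
  shank0 (47, array([-10.2,  61. ]), 1.43)
  shank0 (56, array([-10.3,  -1.2]), 1.84)
  shank0 (51, array([-11.3, -62.6]), 1.68)
t shank now (37, array([-7. , 60.8]), 0.6) collar (21, array([-7.4, 59. ]), 0.91) pin (7, array([-5.8, 59.5]), 0.45) handle (39, array([-6.2, 59.5]), 0.6)
  shank0 (47, array([-6.3, 61.4]), 1.35)
  shank0 (52, array([-5.1, -0.7]), 2.15)
  shank0 (46, array([ -4.7, -60.5]), 1.49)
tcp [ -8.42791347  60.82552047 120.05804167]
```

Run:
```python
from h import *
f=lambda h:(O+EX*-10+EY*61.7+N*h,RC)
plan(f(119),f(101),f(93))
```

```text
[-0.0023, -0.0002, -0.0008] [-0.0, -0.0, -0.0] rows>= 0.0
[0.0109, 0.0098, -0.0329] [-0.0, -0.0, -0.0] rows>= 0.4
[0.0048, 0.0044, -0.0146] [-0.0, -0.0, -0.0] rows>= 0.2
```

{"op": "servo_tool", "data": {"motion": [[[-0.0023,-0.0002,-0.0008,0,0,0,1],[-0.0023,-0.0002,-0.0008,0,0,0,1]]]}}

```text
clock: 7.2
eef_pos: [506.4, -95.4, 207.5]
eef_rot: [3.141, -0.419, 0.735]
wrist_force: [0.6, -0.7, -1.9]
finger_gap: 21.4
finger_force: 40.0
```

{"op": "servo_tool", "data": {"motion": [[[0.004,0.0036,-0.012,0,0,0,1],[0.0073,0.0065,-0.022,0,0,0,1],[0.0091,0.0082,-0.0275,0,0,0,1],[0.0109,0.0098,-0.0329,0,0,0,1],[0.0109,0.0098,-0.0329,0,0,0,1]]]}}

```text
clock: 7.7
eef_pos: [511.9, -90.2, 190.2]
eef_rot: [-3.141, -0.419, 0.735]
wrist_force: [-0.2, -0.1, -1.4]
finger_gap: 21.6
finger_force: 40.0
```

{"op": "servo_tool", "data": {"motion": [[[0.0012,0.0011,-0.0037,0,0,0,1],[0.0024,0.0022,-0.0073,0,0,0,1],[0.0036,0.0033,-0.011,0,0,0,1],[0.0048,0.0044,-0.0146,0,0,0,1],[0.0048,0.0044,-0.0146,0,0,0,1]]]}}

```text
clock: 8.2
eef_pos: [514.3, -88.1, 183.1]
eef_rot: [-3.141, -0.419, 0.735]
wrist_force: [0.2, -0.3, -0.5]
finger_gap: 21.8
finger_force: 40.0
```

Run:
```python
from h import *
s=st();print('loc',(s['eef_pos']-O)@B,'Floc',s['wrist_force']@B,s['moment'])
f=lambda h:(O+EX*-10+EY*61.7+N*h,RC)
plan(f(86))
```

```text
t 8.2 pos [514.3 -88.1 183.1] err [-0.   0.1 -0.3] roterr deg [ 0.01  0.03 -0.01] F [ 0.2 -0.3 -0.5] gap 21.8 ff 40.0 q [-0.44  0.15  1.82  0.45  1.05  0.2 ]
loc [-10.04596443  61.80538859  92.71436371] Floc [-0.29118401 -0.34686881 -0.45263729] [-0.27760412  0.37688322 -0.02251108]
[0.0042, 0.0038, -0.0128] [-0.0, -0.0, -0.0] rows>= 0.1
```

{"op": "servo_tool", "data": {"motion": [[[0.0012,0.0011,-0.0036,0,0,0,1],[0.0024,0.0022,-0.0073,0,0,0,1],[0.003,0.0027,-0.0092,0,0,0,1],[0.0036,0.0033,-0.011,0,0,0,1],[0.0042,0.0038,-0.0128,0,0,0,1],[0.0042,0.0038,-0.0128,0,0,0,1],[0.0042,0.0038,-0.0128,0,0,0,1]]]}}

```text
clock: 8.9
eef_pos: [516.4, -86.3, 177.0]
eef_rot: [-3.141, -0.419, 0.735]
wrist_force: [0.5, -0.1, -1.6]
finger_gap: 21.9
finger_force: 40.0
```

Run:
```python
from h import *
s=st();print('loc',(s['eef_pos']-O)@B,'Floc',s['wrist_force']@B,s['moment'])
```

```text
t 8.9 pos [516.4 -86.3 177. ] err [ 0.  0. -0.] roterr deg [ 0.01  0.01 -0.01] F [ 0.5 -0.1 -1.6] gap 21.9 ff 40.0 q [-0.43  0.16  1.82  0.45  1.04  0.2 ]
loc [-9.98159656 61.71266738 85.98501375] Floc [-0.39035162 -0.42993073 -1.53155522] [-0.24550893  0.32448877  0.0507346 ]
```

Run:
```python
from h import *
f=lambda h:(O+EX*-10+EY*61.7+N*h,RC)
plan(f(79),f(73))
```

```text
[0.0042, 0.0038, -0.0128] [-0.0, -0.0, -0.0] rows>= 0.1
[0.0037, 0.0033, -0.011] [-0.0, -0.0, -0.0] rows>= 0.1
```

{"op": "servo_tool", "data": {"motion": [[[0.0012,0.0011,-0.0036,0,0,0,1],[0.0024,0.0022,-0.0073,0,0,0,1],[0.0036,0.0033,-0.011,0,0,0,1],[0.0042,0.0038,-0.0128,0,0,0,1],[0.0042,0.0038,-0.0128,0,0,0,1]]]}}

```text
clock: 9.4
eef_pos: [518.5, -84.3, 170.4]
eef_rot: [-3.141, -0.419, 0.735]
wrist_force: [0.2, 0.1, -1.3]
finger_gap: 21.7
finger_force: 40.0
```

{"op": "servo_tool", "data": {"motion": [[[0.0012,0.0011,-0.0036,0,0,0,1],[0.0024,0.0022,-0.0073,0,0,0,1],[0.003,0.0028,-0.0092,0,0,0,1],[0.0037,0.0033,-0.011,0,0,0,1],[0.0037,0.0033,-0.011,0,0,0,1],[0.0037,0.0033,-0.011,0,0,0,1]]]}}

```text
clock: 10.0
eef_pos: [520.6, -82.8, 165.5]
eef_rot: [3.141, -0.419, 0.735]
wrist_force: [-2.0, -0.8, 3.1]
finger_gap: 21.9
finger_force: 40.0
```

Run:
```python
from h import *
s=st();print('loc',(s['eef_pos']-O)@B,'Floc',s['wrist_force']@B,s['moment'])
a=cam('scene');b=cam('top')
for nm,c in(('s',a),('t',b)):
    L=(c[1]-O)@B
    print(nm,'shank',fit(L,(-9,61),13.5,8,27),'handle',fit(L,(-9,61),11.5,42,70))
cv2.imwrite('pics/n2.png',cv2.resize(np.hstack([b[0][120:220,240:350,::-1],a[0][140:240,225:335,::-1]]),None,fx=3.6,fy=3.6,interpolation=cv2.INTER_CUBIC))
```

```text
t 10.0 pos [520.6 -82.8 165.5] err [ 0.2 -0.1  0.4] roterr deg [-0.01 -0.04 -0.02] F [-2.  -0.8  3.1] gap 21.9 ff 40.0 q [-0.42  0.18  1.83  0.46  1.01  0.19]
loc [-9.74639257 61.48016337 73.26483456] Floc [-0.55886442  0.69602443  3.6911511 ] [-0.00073064  0.16723424  0.05967207]
s shank (30, array([-9.4, 61.7]), 0.61) handle (36, array([-9.8, 61.9]), 0.9)
t shank (25, array([-7.1, 60.8]), 0.29) handle (31, array([-7.3, 60.6]), 0.53)
```

View pics/n2.png

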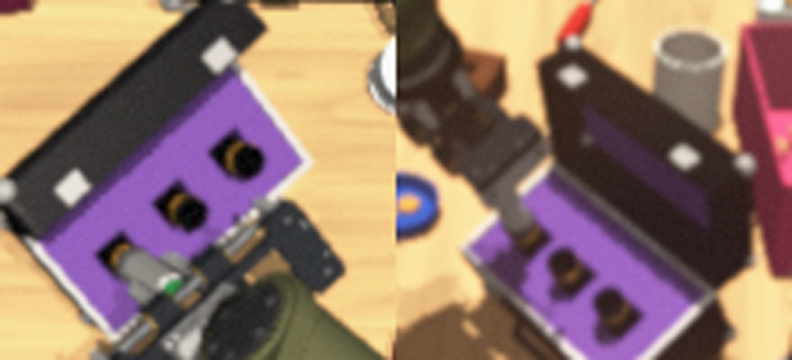

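The crop shows the collar seated on the left shank, and about 5 N came up at the expected depth, so the left one is good. Next is the middle.

Run:
```python
from h import *
f=lambda h,v:(O+EX*-10+EY*v+N*h,RC)
plan(f(119,61.7),f(119,-.4),f(94,-.4),f(89,-.4))
```

```text
[-0.0278, -0.0251, 0.0841] [-0.0, -0.0, -0.0] rows>= 0.9
[0.0833, -0.0921, -0.0] [-0.0, -0.0, -0.0] rows>= 1.2
[0.015, 0.0136, -0.0457] [-0.0, -0.0, -0.0] rows>= 0.5
[0.0031, 0.0027, -0.0091] [-0.0, -0.0, -0.0] rows>= 0.1
```

{"op": "servo_tool", "data": {"motion": [[[-0.009,-0.0084,0.028,0,0,0,1],[-0.018,-0.0167,0.056,0,0,0,1],[-0.0278,-0.0251,0.0841,0,0,0,1],[-0.0278,-0.0251,0.0841,0,0,0,1],[-0.0278,-0.0251,0.0841,0,0,0,1]]]}}

```text
clock: 10.6
eef_pos: [506.3, -95.2, 206.5]
eef_rot: [-3.141, -0.418, 0.734]
wrist_force: [-0.2, 1.2, -2.4]
finger_gap: 21.5
finger_force: 40.0
```

{"op": "servo_tool", "data": {"motion": [[[0.0416,-0.046,0,0,0,0,1],[0.0833,-0.0921,0,0,0,0,1],[0.0833,-0.0921,0,0,0,0,1],[0.0833,-0.0921,0,0,0,0,1],[0.0833,-0.0921,0,0,0,0,1],[0.0833,-0.0921,0,0,0,0,1]]]}}

```text
clock: 11.2
eef_pos: [547.8, -140.7, 207.0]
eef_rot: [-3.141, -0.419, 0.735]
wrist_force: [-0.1, 0.0, -1.7]
finger_gap: 21.7
finger_force: 40.0
```

Run:
```python
from h import *
s=manip.read_state();print('loc',(s['eef_pos']-O)@B,s['wrist_force'])
a=cam('scene');b=cam('top')
for nm,c in(('s',a),('t',b)):
    L=(c[1]-O)@B
    for v in(61,-.6,-61): print(nm,'shank',fit(L,(-8,v),13.5,8,29))
    print('collar',fit(L,(-8,-.5),15.5,78,83),'pin',fit(L,(-8,-.5),8,50,75),'handle',fit(L,(-8,-.5),11.5,90,118))
```

```text
loc [ -9.83974065   0.31626672 118.80448146] [-0.1263948   0.0075683  -1.74072128]
s shank (24, array([-7.8, 58.9]), 1.16)
s shank (51, array([-9.8, -0.3]), 1.28)
s shank (54, array([-11.4, -63.6]), 1.65)
collar (25, array([-9.4,  2.1]), 2.09) pin (17, array([-10.3,   0. ]), 0.34) handle (37, array([-10.1,   0.1]), 0.62)
t shank (56, array([-6.4, 61.5]), 2.04)
t shank (39, array([-7. , -0.9]), 1.17)
t shank (46, array([ -4.5, -61. ]), 1.63)
collar (21, array([-9.7, -1.6]), 1.39) pin (9, array([-7.5, -0.8]), 0.16) handle (32, array([-7.2, -1.2]), 0.62)
```

{"op": "servo_tool", "data": {"motion": [[[0.006,0.0055,-0.0183,0,0,0,1],[0.0084,0.0076,-0.0256,0,0,0,1],[0.0102,0.0093,-0.031,0,0,0,1],[0.012,0.011,-0.0366,0,0,0,1],[0.0135,0.0122,-0.0411,0,0,0,1],[0.015,0.0136,-0.0457,0,0,0,1],[0.015,0.0136,-0.0457,0,0,0,1]]]}}

```text
clock: 12.0
eef_pos: [555.6, -134.4, 184.0]
eef_rot: [-3.141, -0.419, 0.735]
wrist_force: [0.8, 0.2, -2.3]
finger_gap: 22.0
finger_force: 40.0
```

{"op": "servo_tool", "data": {"motion": [[[0.0006,0.0005,-0.0018,0,0,0,1],[0.0012,0.0011,-0.0036,0,0,0,1],[0.0018,0.0016,-0.0054,0,0,0,1],[0.0024,0.0022,-0.0073,0,0,0,1],[0.0031,0.0027,-0.0091,0,0,0,1],[0.0031,0.0027,-0.0091,0,0,0,1],[0.0031,0.0027,-0.0091,0,0,0,1]]]}}

```text
clock: 12.7
eef_pos: [557.5, -133.4, 180.4]
eef_rot: [3.14, -0.419, 0.735]
wrist_force: [-1.5, -2.0, 5.5]
finger_gap: 21.4
finger_force: 40.0
```

Run:
```python
from h import *
s=st();print('loc',(s['eef_pos']-O)@B,'Floc',s['wrist_force']@B)
f=lambda h,v:(O+EX*-10+EY*v+N*h,RC)
plan(f(86,-.4))
```

```text
t 12.7 pos [ 557.5 -133.4  180.4] err [ 0.3 -0.2  0.7] roterr deg [-0.02 -0.07 -0.03] F [-1.5 -2.   5.5] gap 21.4 ff 40.0 q [-0.48  0.28  1.67  0.45  1.09  0.17]
loc [-9.61445919 -0.80278828 89.59985086] Floc [ 0.01887889 -0.44728036  6.05598222]
[0.0018, 0.0017, -0.0055] [-0.0, -0.0, -0.0] rows>= 0.1
```

The middle one stops with about 7 N exactly at the narrowing depth, so it is tight. On to the right one.

Run:
```python
from h import *
f=lambda h,v:(O+EX*-10+EY*v+N*h,RC)
q=f(89,-.4);json.dump(dict(p=q[0].tolist(),q=q[1].as_quat().tolist()),open('cmd.json','w'))
plan(f(119,-.4),f(119,-62.6),f(94,-62.6),f(86,-62.6))
```

```text
[-0.0181, -0.0164, 0.0548] [0.0, 0.0, 0.0] rows>= 0.6
[0.0834, -0.0923, 0.0] [0.0, 0.0, 0.0] rows>= 1.2
[0.0151, 0.0137, -0.0457] [0.0, 0.0, 0.0] rows>= 0.5
[0.0048, 0.0043, -0.0146] [0.0, 0.0, 0.0] rows>= 0.2
```

{"op": "servo_tool", "data": {"motion": [[[-0.006,-0.0055,0.0183,0,0,0,1],[-0.0181,-0.0164,0.0548,0,0,0,1],[-0.0181,-0.0164,0.0548,0,0,0,1],[-0.0181,-0.0164,0.0548,0,0,0,1]]]}}

```text
clock: 13.1
eef_pos: [548.1, -141.5, 207.0]
eef_rot: [3.142, -0.419, 0.734]
wrist_force: [0.0, 1.3, -1.5]
finger_gap: 21.9
finger_force: 40.0
```

{"op": "servo_tool", "data": {"motion": [[[0.0417,-0.046,0,0,0,0,1],[0.0834,-0.0923,0,0,0,0,1],[0.0834,-0.0923,0,0,0,0,1],[0.0834,-0.0923,0,0,0,0,1],[0.0834,-0.0923,0,0,0,0,1],[0.0834,-0.0923,0,0,0,0,1]]]}}

```text
clock: 13.7
eef_pos: [589.5, -186.9, 207.1]
eef_rot: [-3.141, -0.419, 0.735]
wrist_force: [-0.2, -0.1, -0.5]
finger_gap: 22.1
finger_force: 40.0
```

Run:
```python
from h import *
s=manip.read_state();print('loc',(s['eef_pos']-O)@B,s['wrist_force'])
a=cam('scene');b=cam('top')
for nm,c in(('s',a),('t',b)):
    L=(c[1]-O)@B
    for v in(61,-.6,-61): print(nm,'shank',fit(L,(-8,v),13.5,8,29))
    print('collar',fit(L,(-8,-62),15.5,78,83),'pin',fit(L,(-8,-62),8,50,75),'handle',fit(L,(-8,-62),11.5,90,118))
```

```text
loc [ -9.81406758 -61.940885   118.87808133] [-0.15856461 -0.09317017 -0.53030383]
s shank (40, array([-9.7, 60.8]), 1.09)
s shank (36, array([-8.1, -2.3]), 1.36)
s shank (50, array([-11. , -62.8]), 1.33)
collar (22, array([ -9.3, -59.2]), 1.74) pin (16, array([-10.1, -62. ]), 0.85) handle (29, array([-10.7, -61.8]), 0.53)
t shank (50, array([-6.8, 61.3]), 2.0)
t shank (50, array([-5.2, -0.7]), 2.28)
t shank (38, array([ -5.4, -61. ]), 0.68)
collar (27, array([ -8.1, -62.2]), 1.25) pin (10, array([ -5.9, -61.5]), 0.43) handle (34, array([ -6. , -61.9]), 0.43)
```

{"op": "servo_tool", "data": {"motion": [[[0.006,0.0055,-0.0183,0,0,0,1],[0.0084,0.0076,-0.0256,0,0,0,1],[0.0102,0.0093,-0.031,0,0,0,1],[0.012,0.011,-0.0366,0,0,0,1],[0.0135,0.0122,-0.0411,0,0,0,1],[0.0151,0.0137,-0.0457,0,0,0,1],[0.0151,0.0137,-0.0457,0,0,0,1]]]}}

```text
clock: 14.5
eef_pos: [597.4, -180.6, 184.0]
eef_rot: [-3.141, -0.419, 0.734]
wrist_force: [-0.3, 0.6, -2.0]
finger_gap: 21.8
finger_force: 40.0
```

{"op": "servo_tool", "data": {"motion": [[[0.0012,0.0011,-0.0036,0,0,0,1],[0.0024,0.0022,-0.0073,0,0,0,1],[0.003,0.0027,-0.0092,0,0,0,1],[0.0036,0.0033,-0.011,0,0,0,1],[0.0036,0.0033,-0.011,0,0,0,1],[0.0048,0.0043,-0.0146,0,0,0,1],[0.0048,0.0043,-0.0146,0,0,0,1]]]}}

```text
clock: 15.2
eef_pos: [599.7, -178.4, 176.8]
eef_rot: [-3.141, -0.419, 0.735]
wrist_force: [0.3, 0.2, -0.2]
finger_gap: 21.9
finger_force: 40.0
```

Run:
```python
from h import *
s=st();print('loc',(s['eef_pos']-O)@B,'Floc',s['wrist_force']@B)
f=lambda h,v:(O+EX*-10+EY*v+N*h,RC)
plan(f(79,-62.6),f(73,-62.6),f(125,-62.6))
```

```text
t 15.2 pos [ 599.7 -178.4  176.8] err [ 0.   0.1 -0.2] roterr deg [ 0.02  0.03 -0.  ] F [ 0.3  0.2 -0.2] gap 21.9 ff 40.0 q [-0.52  0.4   1.51  0.44  1.13  0.15]
loc [-10.03015325 -62.52591975  85.76044309] Floc [ 0.22222072  0.00726077 -0.34920284]
[0.0042, 0.0039, -0.0128] [0.0, 0.0, 0.0] rows>= 0.1
[0.0037, 0.0032, -0.0109] [0.0, 0.0, 0.0] rows>= 0.1
[-0.0314, -0.0283, 0.095] [0.0, 0.0, 0.0] rows>= 1.0
```

The right one passed the narrowing depth with no resistance. I'll seat it, then look before retracting.

{"op": "servo_tool", "data": {"motion": [[[0.0012,0.0011,-0.0036,0,0,0,1],[0.0024,0.0022,-0.0073,0,0,0,1],[0.0036,0.0033,-0.011,0,0,0,1],[0.0042,0.0039,-0.0128,0,0,0,1],[0.0042,0.0039,-0.0128,0,0,0,1]]]}}

```text
clock: 15.7
eef_pos: [601.9, -176.5, 170.4]
eef_rot: [-3.141, -0.419, 0.735]
wrist_force: [0.9, 0.0, -1.9]
finger_gap: 21.4
finger_force: 40.0
```

{"op": "servo_tool", "data": {"motion": [[[0.0012,0.0011,-0.0036,0,0,0,1],[0.0024,0.0022,-0.0073,0,0,0,1],[0.003,0.0027,-0.0092,0,0,0,1],[0.0037,0.0032,-0.0109,0,0,0,1],[0.0037,0.0032,-0.0109,0,0,0,1],[0.0037,0.0032,-0.0109,0,0,0,1]]]}}

```text
clock: 16.3
eef_pos: [603.9, -175.1, 165.6]
eef_rot: [3.141, -0.419, 0.735]
wrist_force: [-1.9, -0.6, 4.8]
finger_gap: 22.0
finger_force: 40.0
```

{"op": "servo_tool", "data": {"motion": [[[0,0,0,0,0,0,1]]]}}

```text
clock: 16.4
eef_pos: [603.8, -175.1, 165.5]
eef_rot: [3.141, -0.419, 0.735]
wrist_force: [-1.3, -1.1, 4.3]
finger_gap: 21.3
finger_force: 40.0
```

Run:
```python
from h import *
f=lambda h,v:(O+EX*-10+EY*v+N*h,RC)
plan(f(150,-62.6),([440,288.5,200],down(91.5)),([440,288.5,95],down(91.5)),([440,288.5,88.5],down(91.5)))
```

```text
[-0.0151, -0.0137, 0.0457] [0.0, 0.0, 0.0] rows>= 0.5
[-0.2809, 0.969, -0.071] [-0.1264, 0.0542, 0.2703] rows>= 10.1
[0.0, -0.0, -0.21] [0.0, -0.0, 0.0] rows>= 2.1
[0.0, -0.0, -0.013] [0.0, -0.0, 0.0] rows>= 0.1
```

{"op": "servo_tool", "data": {"motion": [[[-0.012,-0.0109,0.036,0,0,0,1],[-0.03,-0.0271,0.0908,0,0,0,1],[-0.0465,-0.042,0.1407,0,0,0,1],[-0.0465,-0.042,0.1407,0,0,0,1]]]}}

```text
clock: 16.8
eef_pos: [580.7, -197.1, 238.3]
eef_rot: [3.137, -0.42, 0.736]
wrist_force: [0.2, 0.6, -1.6]
finger_gap: 21.8
finger_force: 40.0
```

{"op": "servo_tool", "data": {"motion": [[[-0.2809,0.969,-0.071,-0.1264,0.0542,0.2703,1],[-0.2809,0.969,-0.071,-0.1264,0.0542,0.2703,1],[-0.2809,0.969,-0.071,-0.1264,0.0542,0.2703,1],[-0.2809,0.969,-0.071,-0.1264,0.0542,0.2703,1],[-0.2809,0.969,-0.071,-0.1264,0.0542,0.2703,1],[-0.2809,0.969,-0.071,-0.1264,0.0542,0.2703,1],[-0.2809,0.969,-0.071,-0.1264,0.0542,0.2703,1],[-0.2809,0.969,-0.071,-0.1264,0.0542,0.2703,1],[-0.2809,0.969,-0.071,-0.1264,0.0542,0.2703,1],[-0.2809,0.969,-0.071,-0.1264,0.0542,0.2703,1]]]}}

```text
clock: 17.8
eef_pos: [440.0, 285.2, 198.6]
eef_rot: [-3.14, 0.001, 1.598]
wrist_force: [0.5, 0.5, -1.5]
finger_gap: 22.1
finger_force: 40.0
```

Run:
```python
from h import *
st()
```

```text
t 17.8 pos [440.  285.2 198.6] err [  0.   -3.3 110.1] roterr deg [-0.05  0.11  0.05] F [ 0.5  0.5 -1.5] gap 22.1 ff 40.0 q [0.51 0.25 1.6  0.   1.29 0.48]
```

{"op": "servo_tool", "data": {"motion": [[[0,0,0,0,0,0,1],[0,0,0,0,0,0,1],[0,0,0,0,0,0,1]]]}}

```text
clock: 18.1
eef_pos: [441.5, 282.5, 199.5]
eef_rot: [-3.14, 0.001, 1.597]
wrist_force: [-0.1, 0.5, -1.0]
finger_gap: 21.5
finger_force: 40.0
```

{"op": "servo_tool", "data": {"motion": [[[-0.003,0.012,0,0,0,0,1],[-0.003,0.012,0,0,0,0,1],[-0.003,0.012,-0.08,0,0,0,1],[-0.003,0.012,-0.08,0,0,0,1],[-0.003,0.012,-0.08,0,0,0,1]]]}}

```text
clock: 18.6
eef_pos: [440.2, 288.7, 160.8]
eef_rot: [-3.14, 0.001, 1.596]
wrist_force: [0.6, 0.3, -0.3]
finger_gap: 21.8
finger_force: 40.0
```

{"op": "servo_tool", "data": {"motion": [[[0,0,-0.05,0,0,0,1],[0,0,-0.09,0,0,0,1],[0,0,-0.115,0,0,0,1],[0,0,-0.13,0,0,0,1],[0,0,-0.138,0,0,0,1],[0,0,-0.142,0,0,0,1],[0,0,-0.142,0,0,0,1]]]}}

```text
clock: 19.3
eef_pos: [440.3, 289.2, 89.9]
eef_rot: [3.141, -0.0, 1.597]
wrist_force: [0.6, 0.3, -1.4]
finger_gap: 21.8
finger_force: 40.0
```

{"op": "servo_tool", "data": {"motion": [[[0,0,-0.002,0,0,0,1],[0,0,-0.002,0,0,0,1],[0,0,-0.002,0,0,0,0.5],[0,0,-0.002,0,0,0,0.5],[0,0,-0.002,0,0,0,0.5],[0,0,0.1,0,0,0,0.5],[0,0,0.2,0,0,0,0.5],[0,0,0.26,0,0,0,0.5],[0,0,0.26,0,0,0,0.5]]]}}

```text
clock: 20.2
eef_pos: [441.4, 289.8, 224.1]
eef_rot: [3.135, -0.003, 1.597]
wrist_force: [0.6, -0.1, 0.2]
finger_gap: 47.0
finger_force: 0.0
```

Run:
```python
from h import *
s=manip.read_state()
json.dump(dict(p=[440.2,288.7,219],q=R.from_euler('xyz',s['eef_rot']).as_quat().tolist()),open('cmd.json','w'))
st()
a=cam('scene');P=a[1];m=(abs(P[...,0]-440)<20)&(abs(P[...,1]-286)<20)&(P[...,2]>60)&(P[...,2]<150)
print(m.sum(),[P[m&(P[...,2]>l)&(P[...,2]<l+15)].mean(0).round(1).tolist() for l in(60,75,90,105,120)])
f=lambda h,v:(O+EX*-10+EY*v+N*h,RC)
plan(f(120,-.4),f(3,-.4))
```

```text
t 20.2 pos [441.4 289.8 224.1] err [1.2 1.1 5.1] roterr deg [0. 0. 0.] F [ 0.6 -0.1  0.2] gap 47.0 ff 0.0 q [0.51 0.23 1.56 0.   1.34 0.49]
101 [[442.3, 280.9, 68.2], [440.4, 281.0, 82.8], [441.3, 280.2, 97.5], [442.4, 281.7, 112.3], [441.2, 284.3, 127.9]]
[0.2152, -0.8607, -0.0219] [0.1262, -0.0518, -0.2699] rows>= 8.9
[0.0706, 0.0638, -0.2138] [-0.0, 0.0001, 0.0] rows>= 2.3
```

{"op": "servo_tool", "data": {"motion": [[[0,0,0,0,0,0,0.5],[0.2152,-0.8607,-0.0219,0.1262,-0.0518,-0.2699,0.5],[0.2152,-0.8607,-0.0219,0.1262,-0.0518,-0.2699,0.5],[0.2152,-0.8607,-0.0219,0.1262,-0.0518,-0.2699,0.5],[0.2152,-0.8607,-0.0219,0.1262,-0.0518,-0.2699,0.5],[0.2152,-0.8607,-0.0219,0.1262,-0.0518,-0.2699,0.5],[0.2152,-0.8607,-0.0219,0.1262,-0.0518,-0.2699,0.5],[0.2152,-0.8607,-0.0219,0.1262,-0.0518,-0.2699,0.5],[0.2152,-0.8607,-0.0219,0.1262,-0.0518,-0.2699,0.5],[0.2152,-0.8607,-0.0219,0.1262,-0.0518,-0.2699,0.5]]]}}

```text
clock: 21.25
eef_pos: [547.2, -143.8, 206.7]
eef_rot: [-3.132, -0.415, 0.732]
wrist_force: [0.5, 0.4, 0.4]
finger_gap: 47.1
finger_force: 0.0
```

{"op": "servo_tool", "data": {"motion": [[[0,0,0,0,0,0,0.5],[0,0,0,0,0,0,0.5],[0,0,0,0,0,0,0.5],[0,0,0,0,0,0,0.5]]]}}

```text
clock: 21.65
eef_pos: [547.5, -140.0, 208.3]
eef_rot: [-3.134, -0.415, 0.736]
wrist_force: [-0.3, -0.3, -0.1]
finger_gap: 46.9
finger_force: 0.0
```

Run:
```python
from h import *
s=manip.read_state()
json.dump(dict(p=s['eef_pos'].tolist(),q=R.from_euler('xyz',s['eef_rot']).as_quat().tolist()),open('cmd.json','w'))
st(); print((s['eef_pos']-O)@B)
f=lambda h,v:(O+EX*-10+EY*v+N*h,RC)
a=cam('scene');b=cam('top')
for nm,c in(('s',a),('t',b)):
    L=(c[1]-O)@B
    for v in(61,-.6,-61): print(nm,'shank',fit(L,(-8,v),13.5,8,29))
plan(f(60,-.4),f(5,-.4))
```

```text
t 21.65 pos [ 547.5 -140.   208.3] err [0. 0. 0.] roterr deg [-0.  0.  0.] F [-0.3 -0.3 -0.1] gap 46.9 ff 0.0 q [-0.5   0.24  1.65  0.43  1.16  0.18]
[ -9.06016828   0.99400983 119.87000335]
s shank (43, array([-11. ,  60.7]), 1.09)
s shank (50, array([-11.,  -2.]), 2.35)
s shank (53, array([-11. , -64.1]), 1.92)
t shank (49, array([-6.6, 61. ]), 2.06)
t shank (52, array([-5. ,  0.1]), 2.27)
t shank (53, array([ -4.6, -61.2]), 1.4)
[0.0367, 0.0294, -0.1102] [-0.0008, -0.0022, -0.0013] rows>= 1.2
[0.0332, 0.03, -0.1004] [0.0, -0.0, -0.0] rows>= 1.1
```

{"op": "servo_tool", "data": {"motion": [[[0.018,0.0147,-0.0551,-0.0008,-0.0022,-0.0013,0.5],[0.0367,0.0294,-0.1102,-0.0008,-0.0022,-0.0013,0.5],[0.0367,0.0294,-0.1102,-0.0008,-0.0022,-0.0013,0.5],[0.0367,0.0294,-0.1102,-0.0008,-0.0022,-0.0013,0.5]]]}}

```text
clock: 22.15
eef_pos: [566.0, -126.3, 154.0]
eef_rot: [3.141, -0.419, 0.734]
wrist_force: [0.6, 0.4, -0.9]
finger_gap: 47.0
finger_force: 0.0
```

{"op": "servo_tool", "data": {"motion": [[[0.0083,0.0075,-0.0251,0,0,0,0.5],[0.0166,0.015,-0.0502,0,0,0,0.5],[0.0232,0.021,-0.0703,0,0,0,0.5],[0.0299,0.027,-0.0904,0,0,0,0.5],[0.0332,0.03,-0.1004,0,0,0,0.5],[0.0332,0.03,-0.1004,0,0,0,0.5],[0.0332,0.03,-0.1004,0,0,0,0.5]]]}}

```text
clock: 22.85
eef_pos: [582.8, -111.6, 103.3]
eef_rot: [3.141, -0.419, 0.734]
wrist_force: [0.1, 0.6, 0.1]
finger_gap: 47.2
finger_force: 0.0
```

Run:
```python
from h import *
s=st();print((s['eef_pos']-O)@B)
a=cam('scene');b=cam('top')
cv2.imwrite('pics/m1.png',cv2.resize(np.hstack([b[0][120:220,240:350,::-1],a[0][140:240,225:335,::-1]]),None,fx=3.6,fy=3.6,interpolation=cv2.INTER_CUBIC))
```

```text
t 22.85 pos [ 582.8 -111.6  103.3] err [ 0.3 -1.3  0.3] roterr deg [-0.02 -0.03 -0.07] F [0.1 0.6 0.1] gap 47.2 ff 0.0 q [-0.42  0.4   1.69  0.48  0.92  0.14]
[-10.50733862  -1.58204897   5.59333084]
```

View pics/m1.png

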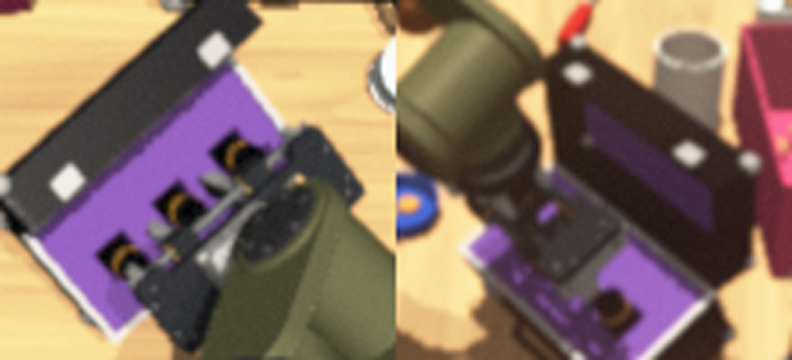

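The fingers straddle the middle mouthpiece in both crops (about (180,205) in the left one). I'll grip and lift.

{"op": "servo_tool", "data": {"motion": [[[0,0,0,0,0,0,1],[0,0,0,0,0,0,1],[0,0,0,0,0,0,1],[0,0,0,0,0,0,1],[0,0,0,0,0,0,1],[0,0,0,0,0,0,1]]], "newtons": 30}}

```text
clock: 23.55
eef_pos: [582.7, -111.6, 103.2]
eef_rot: [3.141, -0.419, 0.733]
wrist_force: [-1.2, -0.3, 0.9]
finger_gap: 26.1
finger_force: 29.9
```

Run:
```python
from h import *
s=st();print((s['eef_pos']-O)@B)
p,r=load()
plan((p+N*120,r),([462.7,-341.8,165],down(42.1)),([462.7,-341.8,72],down(42.1)))
```

```text
t 23.55 pos [ 582.7 -111.6  103.2] err [ 0.2 -1.3  0.2] roterr deg [-0.01 -0.03 -0.09] F [-1.2 -0.3  0.9] gap 26.1 ff 29.9 q [-0.42  0.4   1.69  0.48  0.92  0.14]
[-10.5848754   -1.52108985   5.50490851]
[-0.0724, -0.0654, 0.2193] [0.0, 0.0, 0.0] rows>= 2.4
[-0.1671, -0.3976, -0.0953] [-0.0894, 0.0989, -0.0] rows>= 4.4
[-0.0, -0.0, -0.186] [0.0, 0.0, -0.0] rows>= 1.9
```

{"op": "servo_tool", "data": {"motion": [[[-0.012,-0.0109,0.0365,0,0,0,1],[-0.0362,-0.0327,0.1096,0,0,0,1],[-0.0604,-0.0545,0.183,0,0,0,1],[-0.0724,-0.0654,0.2193,0,0,0,1],[-0.0724,-0.0654,0.2193,0,0,0,1]]]}}

```text
clock: 24.05
eef_pos: [546.8, -145.3, 215.3]
eef_rot: [3.137, -0.42, 0.734]
wrist_force: [-0.0, 0.3, -2.0]
finger_gap: 26.1
finger_force: 29.9
```

{"op": "servo_tool", "data": {"motion": [[[-0.1671,-0.3976,-0.0953,-0.0894,0.0989,0,1],[-0.1671,-0.3976,-0.0953,-0.0894,0.0989,0,1],[-0.1671,-0.3976,-0.0953,-0.0894,0.0989,0,1],[-0.1671,-0.3976,-0.0953,-0.0894,0.0989,0,1],[-0.1671,-0.3976,-0.0953,-0.0894,0.0989,0,1],[-0.1671,-0.3976,-0.0953,-0.0894,0.0989,0,1],[-0.1671,-0.3976,-0.0953,-0.0894,0.0989,0,1]]]}}

```text
clock: 24.75
eef_pos: [463.0, -342.4, 163.8]
eef_rot: [-3.141, -0.0, 0.734]
wrist_force: [0.0, 0.2, -0.9]
finger_gap: 26.7
finger_force: 29.9
```

Run:
```python
from h import *
st()
a=cam('scene');P=a[1];D=P-np.array([462.7,-341.8,0])
m=(np.hypot(D[...,0],D[...,1])<25)&(P[...,2]>70)&(P[...,2]<165)
print('lowest mouthpiece z',np.percentile(P[m][:,2],[1,5]),m.sum())
cv2.imwrite('pics/tin.png',cv2.resize(a[0][190:340,150:350,::-1],None,fx=3,fy=3,interpolation=cv2.INTER_CUBIC))
```

```text
t 24.75 pos [ 463.  -342.4  163.8] err [ 0.2 -0.6 91.8] roterr deg [ 0.05  0.03 -0.07] F [ 0.   0.2 -0.9] gap 26.7 ff 29.9 q [-0.7   0.39  1.5   0.    1.25  0.14]
lowest mouthpiece z [ 98.67891653 103.45278395] 105
```

View pics/tin.png

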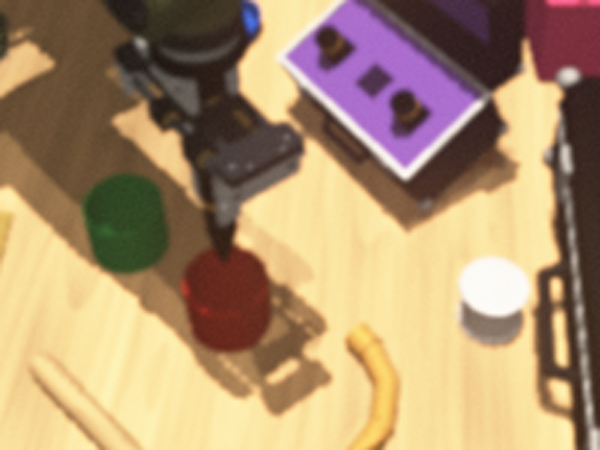

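The crop shows the mouthpiece held beak down over the red tin (225,255), with the middle pocket empty. I'll lower it and release.

{"op": "servo_tool", "data": {"motion": [[[0,0,-0.08,0,0,0,1],[0,0,-0.13,0,0,0,1],[0,0,-0.16,0,0,0,1],[0,0,-0.176,0,0,0,1],[0,0,-0.184,0,0,0,1],[0,0,-0.184,0,0,0,1],[0,0,-0.184,0,0,0,1]]]}}

```text
clock: 25.5
eef_pos: [463.3, -343.3, 74.1]
eef_rot: [3.139, -0.0, 0.734]
wrist_force: [0.9, 0.4, 0.0]
finger_gap: 26.1
finger_force: 29.9
```

{"op": "servo_tool", "data": {"motion": [[[0,0,-0.006,0,0,0,1],[0,0,-0.006,0,0,0,1],[0,0,-0.006,0,0,0,0.65],[0,0,-0.006,0,0,0,0.55],[0,0,-0.006,0,0,0,0.5],[0,0,-0.006,0,0,0,0.5],[0,0,0.06,0,0,0,0.5],[0,0,0.15,0,0,0,0.5],[0,0,0.25,0,0,0,0.5],[0,0,0.25,0,0,0,0.5]]]}}

```text
clock: 26.5
eef_pos: [464.7, -344.5, 205.2]
eef_rot: [3.13, -0.002, 0.734]
wrist_force: [0.5, -0.2, -0.1]
finger_gap: 47.2
finger_force: 0.0
```

Run:
```python
from h import *
s=st()
d=np.load('first.npz')
for k in 'ts':
    L=(d[k+'p']-O)@B; F=d[k+'f']
    print(k)
    for h in range(-10,136,6):
        m=(abs(L[...,1])<80)&(L[...,0]>35)&(L[...,0]<180)&(L[...,2]>h)&(L[...,2]<=h+6)
        if m.sum()>5: print(h,m.sum(),np.percentile(L[m][:,0],[2,10,50,90,98]).round(1))
a=cam('scene');P=a[1];D=P-np.array([462.7,-341.8,0])
m=(np.hypot(D[...,0],D[...,1])<48)&(P[...,2]>68)&(P[...,2]<130)
print('mouthpiece in tin',m.sum(),P[m].mean(0).round(1),P[m][:,2].max(),P[m].min(0),P[m].max(0))
P=d['tp'];
# bin near lid: heights behind lid
L=(P-O)@B
m=(L[...,0]>135)&(L[...,0]<260)&(abs(L[...,1])<110)&(P[...,2]>15)
Q=P[m];print('behind',m.sum(),np.percentile(Q,[0,50,100],axis=0).round() if len(Q) else '')
```

```text
t 26.5 pos [ 464.7 -344.5  205.2] err [  2.   -2.7 133.1] roterr deg [-0.43 -0.51 -0.06] F [ 0.5 -0.2 -0.1] gap 47.2 ff 0.0 q [-0.7   0.36  1.45 -0.    1.33  0.14]
t
-4 263 [35.3 36.6 44.2 50.8 52.3]
2 58 [ 35.7  36.7  44.   51.4 110. ]
26 7 [115.8 115.9 116.1 116.8 117. ]
62 6 [124.2 124.5 125.4 125.8 125.8]
74 6 [127.1 127.3 128.1 128.4 128.6]
92 6 [131.7 131.9 132.5 133.1 133.1]
104 89 [124.6 127.6 132.6 135.6 136. ]
110 533 [103.3 111.1 122.2 132.5 135.7]
116 442 [ 92.9  95.  104.1 114.8 121.7]
122 50 [ 93.6  94.1  98.4 104.2 107. ]
s
-10 11 [ 44.8  46.5  96.2 101.4 101.8]
-4 476 [ 36.2  39.6  56.4  97.3 101. ]
2 366 [ 39.8  56.4  70.3 100.5 103.4]
8 47 [ 62.   63.9 102.6 104.5 105. ]
14 40 [102.8 103.7 105.  106.2 107.3]
20 38 [104.3 105.1 106.4 108.1 108.8]
26 33 [106.2 107.  107.9 109.4 109.8]
32 43 [108.  108.6 109.3 110.6 111.4]
38 31 [109.3 109.9 110.8 112.2 112.8]
44 10 [110.  110.  110.7 111.6 111.6]
104 31 [126.6 127.7 131.6 133.6 133.8]
110 272 [102.1 109.8 120.1 129.1 131.8]
116 259 [ 89.2  90.3  99.4 108.6 115. ]
122 25 [ 89.4  91.5  95.  100.4 101.3]
mouthpiece in tin 120 [ 483.3 -328.1   82.3] 93.90036146529872 [ 470.23947063 -340.69955813   68.07959316] [ 497.92681264 -309.50411314   93.90036147]
behind 699 [[ 576. -131.   15.]
 [ 768.   60.   74.]
 [ 873.  195.  263.]]
```

{"op": "servo_tool", "data": {"motion": [[[0,0,0.1,0,0,0,1],[0,0,0.26,0,0,0,1],[0,0,0.26,0,0,0,1],[0,0,0.26,0,0,0,1],[0,0,0.26,0,0,0,1],[0,0,0.26,0,0,0,1]]]}}

```text
clock: 27.15
eef_pos: [462.6, -342.9, 325.9]
eef_rot: [-3.139, 0.0, 0.734]
wrist_force: [-1.0, 0.3, -0.2]
finger_gap: 2.8
finger_force: 0.0
```

```bash
cat >> h.py <<'E'
H=np.array([60.,4.])
S=np.array([np.cos(YAW),np.sin(YAW),0])
def tip(phi,r=100,off=0):
    d=np.array([-np.cos(phi),np.sin(phi)]);o=np.array([np.sin(phi),np.cos(phi)])
    c=H+r*d+(45+off)*o
    return O+EX*c[0]+N*c[1]-2*EY+8*np.sin(min(phi-TL,np.pi/2))*S
def setcmd():
    s=manip.read_state();json.dump(dict(p=s['eef_pos'].tolist(),q=R.from_euler('xyz',s['eef_rot']).as_quat().tolist()),open('cmd.json','w'))
E
python3 - <<'E'
from h import *
setcmd();st()
e=tip(1.84,off=25);print(e)
plan((e+[0,0,100],down(42.1)))
E
```

```text
t 27.15 pos [ 462.6 -342.9  325.9] err [0. 0. 0.] roterr deg [0. 0. 0.] F [-1.   0.3 -0.2] gap 2.8 ff 0.0 q [-0.7   0.3   1.24 -0.    1.6   0.14]
[677.46634432 -26.61538344 239.87853276]
[0.4297, 0.6325, 0.028] [-0.0005, -0.0006, 0.0004] rows>= 7.7
```

{"op": "servo_tool", "data": {"motion": [[[0.4297,0.6325,0.028,0,0,0,1],[0.4297,0.6325,0.028,0,0,0,1],[0.4297,0.6325,0.028,0,0,0,1],[0.4297,0.6325,0.028,0,0,0,1],[0.4297,0.6325,0.028,0,0,0,1],[0.4297,0.6325,0.028,0,0,0,1],[0.4297,0.6325,0.028,0,0,0,1],[0.4297,0.6325,0.028,0,0,0,1],[0.4297,0.6325,0.028,0,0,0,1],[0.4297,0.6325,0.028,0,0,0,1]]]}}

```text
clock: 28.15
eef_pos: [677.8, -26.5, 340.0]
eef_rot: [-3.14, 0.002, 0.735]
wrist_force: [-0.2, -0.4, -0.1]
finger_gap: 0.5
finger_force: 0.0
```

{"op": "servo_tool", "data": {"motion": [[[0,0,0,0,0,0,1],[0,0,0,0,0,0,1],[0,0,0,0,0,0,1]]]}}

```text
clock: 28.45
eef_pos: [677.4, -27.7, 342.4]
eef_rot: [3.14, -0.0, 0.732]
wrist_force: [-0.1, -0.6, 1.6]
finger_gap: 0.4
finger_force: 0.0
```

Run:
```python
from h import *
setcmd();st()
a=cam('scene','l1.png')
plan((tip(1.84,off=25),None))
p,_=load()
print('arc from there:')
for ph in [1.78,1.7,1.6,1.5,1.4,1.25,1.1,.95,.8]: print(np.round((tip(ph)-p)/500,4).tolist())
```

```text
t 28.45 pos [677.4 -27.7 342.4] err [0. 0. 0.] roterr deg [0. 0. 0.] F [-0.1 -0.6  1.6] gap 0.4 ff 0.0 q [-0.09  0.57  0.83 -0.    1.74  0.74]
[0.0, 0.0022, -0.205] [0.0, 0.0, 0.0] rows>= 2.1
arc from there:
[-0.0462, -0.0418, -0.0043]
[-0.0593, -0.0536, -0.0013]
[-0.0759, -0.0686, 0.0006]
[-0.0927, -0.0838, 0.0002]
[-0.1094, -0.0989, -0.0024]
[-0.1342, -0.1213, -0.0102]
[-0.158, -0.1428, -0.0228]
[-0.1804, -0.163, -0.0397]
[-0.2008, -0.1814, -0.0607]
```

View pics/l1.png

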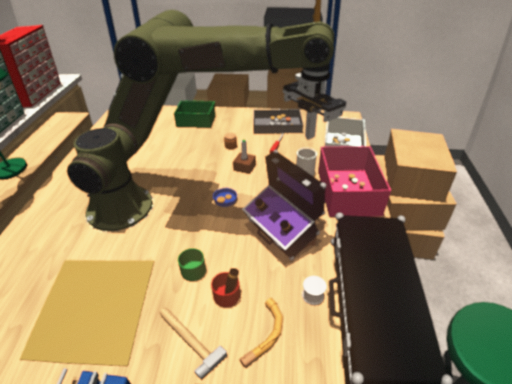

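The picture shows the mouthpiece standing in the red tin (232,280), the gauge upright in its stand (243,152), and the closed fingers (310,125) high behind the lid. I'll lower and sweep the lid.

{"op": "servo_tool", "data": {"motion": [[[0,0.0022,-0.08,0,0,0,1],[0,0.0022,-0.15,0,0,0,1],[0,0.0022,-0.205,0,0,0,1],[0,0.0022,-0.205,0,0,0,1],[0,0.0022,-0.205,0,0,0,1]]]}}

```text
clock: 29.0
eef_pos: [677.9, -26.0, 240.9]
eef_rot: [3.14, -0.001, 0.733]
wrist_force: [0.4, -0.1, 0.9]
finger_gap: 0.1
finger_force: 0.0
```

{"op": "servo_tool", "data": {"motion": [[[-0.023,-0.021,-0.002,0,0,0,1],[-0.0462,-0.0418,-0.0043,0,0,0,1],[-0.0593,-0.0536,-0.0013,0,0,0,1],[-0.0759,-0.0686,0.0006,0,0,0,1],[-0.0927,-0.0838,0.0002,0,0,0,1],[-0.1094,-0.0989,-0.0024,0,0,0,1]]]}}

```text
clock: 29.6
eef_pos: [622.9, -75.8, 239.8]
eef_rot: [3.139, -0.001, 0.734]
wrist_force: [2.7, 1.4, 3.5]
finger_gap: 1.1
finger_force: 2.2
```

Run:
```python
from h import *
p,_=load();p=tip(1.4);q=R.from_matrix(down(42.1).as_matrix())
st()
json.dump(dict(p=p.tolist(),q=q.as_quat().tolist()),open('cmd.json','w'))
for ph in [1.25,1.1,.95,.8,.65,.5,.38,.26,.18,.12]: print(ph,np.round((tip(ph)-p)/500,4).tolist())
```

```text
t 29.6 pos [622.9 -75.8 239.8] err [-54.6 -49.1  -0.1] roterr deg [-0.03 -0.1   0.07] F [2.7 1.4 3.5] gap 1.1 ff 2.2 q [-0.18  0.45  1.23 -0.    1.45  0.66]
1.25 [-0.0248, -0.0224, -0.0079]
1.1 [-0.0486, -0.0439, -0.0204]
0.95 [-0.071, -0.0641, -0.0374]
0.8 [-0.0913, -0.0825, -0.0583]
0.65 [-0.1093, -0.0987, -0.0829]
0.5 [-0.1244, -0.1124, -0.1104]
0.38 [-0.1342, -0.1212, -0.1341]
0.26 [-0.1418, -0.1281, -0.159]
0.18 [-0.1456, -0.1316, -0.1762]
0.12 [-0.1478, -0.1336, -0.1892]
```

Contact force is about 4 N, so the lid is moving. I'll continue the arc.

{"op": "servo_tool", "data": {"motion": [[[-0.0248,-0.0224,-0.0079,0,0,0,1],[-0.0486,-0.0439,-0.0204,0,0,0,1],[-0.071,-0.0641,-0.0374,0,0,0,1],[-0.0913,-0.0825,-0.0583,0,0,0,1],[-0.1093,-0.0987,-0.0829,0,0,0,1],[-0.1244,-0.1124,-0.1104,0,0,0,1]]]}}

```text
clock: 30.2
eef_pos: [560.2, -132.1, 183.4]
eef_rot: [3.14, -0.0, 0.733]
wrist_force: [1.8, 1.4, 1.2]
finger_gap: 0.4
finger_force: 0.9
```

Run:
```python
from h import *
p=tip(.5)
st()
json.dump(dict(p=p.tolist(),q=down(42.1).as_quat().tolist()),open('cmd.json','w'))
for ph in [.4,.3,.22,.15,.1,.05,.02,0,-.02]: print(ph,np.round((tip(ph)-p)/500,4).tolist())
a=cam('scene');L=(a[1]-O)@B
for v in(-60,-30,0,30,60):
  m=(abs(L[...,1]-v)<12)&(L[...,0]<-0)&(L[...,0]>-80)&(L[...,2]>5)&(L[...,2]<160)
  print(v,m.sum(),np.percentile(L[m],[5,50,95],axis=0).round(0).tolist() if m.any() else '')
```

```text
t 30.2 pos [ 560.2 -132.1  183.4] err [-62.6 -56.1 -55.3] roterr deg [-0.06 -0.06 -0.08] F [1.8 1.4 1.2] gap 0.4 ff 0.9 q [-0.29  0.37  1.47 -0.    1.29  0.54]
0.4 [-0.0083, -0.0075, -0.0197]
0.3 [-0.0151, -0.0137, -0.0403]
0.22 [-0.0195, -0.0176, -0.0572]
0.15 [-0.0224, -0.0203, -0.0723]
0.1 [-0.024, -0.0217, -0.0831]
0.05 [-0.0252, -0.0228, -0.0941]
0.02 [-0.0258, -0.0233, -0.1007]
0 [-0.026, -0.0235, -0.105]
-0.02 [-0.0262, -0.0237, -0.1094]
-60 116 [[-45.0, -70.0, 67.0], [-27.0, -61.0, 90.0], [-3.0, -50.0, 98.0]]
-30 117 [[-45.0, -41.0, 64.0], [-26.0, -30.0, 90.0], [-3.0, -19.0, 99.0]]
0 135 [[-44.0, -11.0, 66.0], [-21.0, -1.0, 96.0], [-2.0, 11.0, 123.0]]
30 91 [[-44.0, 19.0, 64.0], [-28.0, 30.0, 89.0], [-6.0, 40.0, 98.0]]
60 103 [[-46.0, 49.0, 63.0], [-28.0, 59.0, 88.0], [-3.0, 71.0, 99.0]]
```

{"op": "servo_tool", "data": {"motion": [[[-0.0083,-0.0075,-0.0197,0,0,0,1],[-0.0151,-0.0137,-0.0403,0,0,0,1],[-0.0195,-0.0176,-0.0572,0,0,0,1],[-0.0224,-0.0203,-0.0723,0,0,0,1],[-0.024,-0.0217,-0.0831,0,0,0,1],[-0.0252,-0.0228,-0.0941,0,0,0,1],[-0.0252,-0.0228,-0.0941,0,0,0,1]]]}}

```text
clock: 30.95
eef_pos: [547.9, -142.7, 135.4]
eef_rot: [-3.142, 0.001, 0.734]
wrist_force: [0.6, -0.7, 0.2]
finger_gap: 0.6
finger_force: 0.0
```

{"op": "servo_tool", "data": {"motion": [[[-0.0004,-0.0003,-0.004,0,0,0,1],[-0.0006,-0.0005,-0.0066,0,0,0,1],[-0.0008,-0.0007,-0.0109,0,0,0,1],[-0.0008,-0.0007,-0.0109,0,0,0,1]]]}}

```text
clock: 31.35
eef_pos: [548.3, -143.0, 132.0]
eef_rot: [3.14, -0.001, 0.734]
wrist_force: [-2.5, 2.6, 10.9]
finger_gap: 0.3
finger_force: 5.2
```

Run:
```python
from h import *
st()
a=cam('scene');b=cam('top')
for c in(a,b):
  L=(c[1]-O)@B
  m=(abs(L[...,0])<55)&(abs(abs(L[...,1])-65)<30)&(L[...,2]>30)&(L[...,2]<75)
  A=L[m];X=np.c_[A[:,0],A[:,1],np.ones(len(A))]
  for _ in range(4):
      c_=np.linalg.lstsq(X,A[:,2],rcond=None)[0];r=A[:,2]-X@c_;k=abs(r)<2.5 if _ else abs(r)<6;A=A[k];X=X[k]
  print(len(A),c_.round(3))
```

```text
t 31.35 pos [ 548.3 -143.   132. ] err [-12.2 -10.7 -51.5] roterr deg [-0.04 -0.13 -0.06] F [-2.5  2.6 10.9] gap 0.3 ff 5.2 q [-0.32  0.4   1.56  0.    1.18  0.52]
714 [-2.0000e-03 -0.0000e+00  4.7072e+01]
497 [6.0000e-03 5.0000e-03 4.6842e+01]
```

The lid plane matches the case slope to within 0.01 rad, and pressing it meets a firm stop. I'll retreat and verify everything.

{"op": "servo_tool", "data": {"motion": [[[0,0,0.05,0,0,0,1],[0,0,0.15,0,0,0,1],[0,0,0.3,0,0,0,1],[0,0,0.3,0,0,0,1],[0,0,0.3,0,0,0,1],[-0.2,0.3,0.3,0,0,0,0.8],[-0.2,0.3,0.3,0,0,0,0.8],[-0.2,0.3,0.3,0,0,0,0.8],[-0.2,0.3,0.3,0,0,0,0.8],[-0.2,0.3,0.3,0,0,0,0.8]]]}}

```text
clock: 32.45
eef_pos: [446.2, 9.1, 280.3]
eef_rot: [3.141, -0.0, 0.737]
wrist_force: [0.2, -0.4, -0.4]
finger_gap: 18.8
finger_force: 0.0
```

Run:
```python
from h import *
s=st()
a=cam('scene','end.png');d=np.load('first.npz')
L=(a[1]-O)@B
m=(abs(L[...,0])<55)&(abs(L[...,1])<95)&(L[...,2]>35)&(L[...,2]<75)
A=L[m];c_=np.linalg.lstsq(np.c_[A[:,:2],np.ones(len(A))],A[:,2],rcond=None)[0];print('lid',c_.round(3))
P=a[1]
for l in(65,85,105,120):
    f=lambda P:P[(abs(P[...,0]-440)<20)&(abs(P[...,1]-283)<20)&(P[...,2]>l)&(P[...,2]<l+20)].mean(0).round(1)
    print('gauge',f(P),'first',f(d['sp']))
D=P-np.array([462.7,-341.8,0]);m=(np.hypot(D[...,0],D[...,1])<60)&(P[...,2]>68)&(P[...,2]<130);print('mp',P[m].mean(0).round(1),P[m][:,2].max().round(1))
```

```text
t 32.45 pos [446.2   9.1 280.3] err [-114.3  141.4   96.8] roterr deg [-0.02 -0.02  0.1 ] F [ 0.2 -0.4 -0.4] gap 18.8 ff 0.0 q [-0.06  0.01  1.68 -0.    1.45  0.77]
lid [-0.    -0.    47.141]
gauge [441.1 280.6  74.6] first [440.6 280.9  75.4]
gauge [441.4 280.7  95.7] first [441.4 279.5  95.7]
gauge [442.3 280.3 115.9] first [442.6 282.5 114.3]
gauge [441.9 283.  129.3] first [441.2 284.2 129.5]
mp [ 483.2 -328.1   82.7] 94.9
```

View pics/end.png

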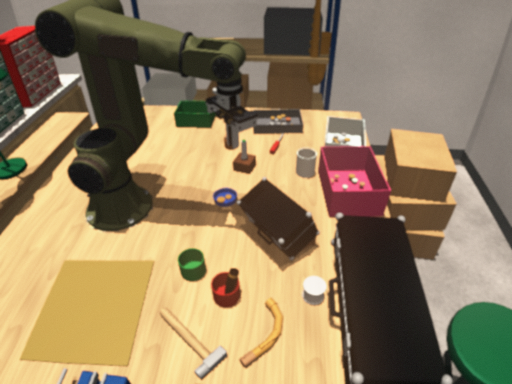

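The final picture shows the lid shut (280,215), the gauge upright in its stand (243,155), the mouthpiece in the red tin (232,280), and the bystanders where they were.

```bash
python3 -c "
from cell import manip
print(manip.sign_off())"
```

```text
the job is handed in; nothing more can be done
None
```

The job is handed in: the left and right mouthpieces passed and stayed in their pockets, the tight middle one stands beak down in the red tin, the gauge is upright in its stand, and the lid is shut. The robot's clock read about 32 s of the 72 s allowed; the hand-in gave no verdict.

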